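# Fetch the egg basket out of the deep pot with the lifting hook

## Robot

A 7-joint arm with a two-finger parallel gripper is mounted at the origin on the work surface. World frame = base frame: x ahead of the robot, y to its left, z up, the work surface at z = 0. Lengths are in m, angles in rad, forces in N, time in s.
With the tool pointing down it reaches from about 0.425 to 0.925 m from the base axis. Payload 6.8 kg.
Tool frame: the origin (TCP) lies midway between the tips of the shut fingers; the grasp point (between the pads) lies 19 mm behind it; z points along the fingers, y is the direction in which the jaws open and shut (so a half turn about z gives the same grasp; the last joint's range is limited). The gripper opens to 85 mm and grips with 20 to 120 N. Pads are 22 mm wide; open, the fingers measure 114 mm over their backs; the gripper's body (76 mm by 85 mm) begins 54 mm behind the grasp point. The pads swing forward as they close: fully open they stand 13 mm farther back than shut.
Start: joints at [1.024, 0.477, 0.022, 1.555, -0.011, 1.109, -0.083], TCP at [0.287, -0.611, 0.231] pointing down, gripper open.
Joint ranges: [-2.96, 2.96], [-0.34, 2.1], [-1.41, 1.46], [0.24, 2.44], [-1.37, 4.51], [0.17, 1.92], [-2.96, 2.96]. Speed limits (rad/s): [2.39, 2.39, 3.14, 3.14, 3.14, 3.14, 3.14].

## Interface

Orientations are given as a unit quaternion [w, x, y, z].
In Python, from station import bot, vision gives the robot as it stands.
- The arm moves only by the tool move_arm, never from a script. Its argument "increments" is text: rows parted by semicolons, each of 7 numbers parted by spaces: the opening, from 0 (shut) to 1 (fully open), then the shift along the world's x, y, z in mm, then the turn, a rotation vector about the world's x, y, z in rad. In form: grip x y z rx ry rz; .... A call has exactly 8 rows; each row shifts and turns the commanded pose from where the row before left it; what a row does not reach is not made up. A row lasts 1/8 s, in which the tool goes at most 62.5 mm and 10.7 degrees, less where a joint would pass 70% of its speed; a pose out of reach is approached as far as the arm can. A call with a gripper value outside its range is refused whole. The fingers move at their own pace and stop on an object; "newtons" is the grip in N (left out, the last holds). Time passes only in rows, so rows that do not move let the fingers close, or fill a call up. It gives the time, the measured TCP pose, the force and the opening at its end, in the units of the state.
- bot.get_obs(): the state, without advancing time (a new reading comes with each control period).
- vision.read_camera(name): name is "scene" or "top" or "wrist"; returns (picture, depth): 400x640x3 uint8, red, green, blue; 400x640 float32, m along the optical axis (not along the pixel's ray), 0 where there is no reading.
- vision.calibration(name): a dict with "fx", "fy", "cx", "cy" (pixels), "R" (3x3) and "t" (3): a world point X has camera coordinates R X + t; the wrist camera has in their place "hand_eye" (4x4, takes a point from camera to tool coordinates, whose origin is the TCP and whose axes are the flange's). Camera axes: x right, y down, z forward; pixel columns grow to the right and rows downward; lengths in m; the calibration is good to about 2 mm. The wrist camera is an equidistant fisheye: a pixel r from the principal point sees the ray r / f radians off the axis. A picture is of the moment at which its call begins: read the wrist's pose just before it. calibration takes no time and is no camera call.
- bot.hand_in(): hands the job in, once; it reports no verdict.
The state is a dict: "t": time; "q": joint angles; "joint_vel": joint speeds; "joint_torque": joint torques, N m; "eef_pos": TCP position; "tool_rot": TCP orientation; "contact_force": force on the tool from outside, world axes, zero at the start; "torque": the same for the moment, N m; "gripper_width": opening from 0.0 (shut) to 1.0 (fully open).
Only numpy, scipy, OpenCV 4.12 (cv2) and the standard library are available. Lean on these libraries where they do the work, as an engineer would, in place of code of your own. Each camera call takes 0.05 s, during which the arm holds its last target.

## Task

Take the lifting hook off its bracket, use it to catch the handle of the egg basket that hangs deep inside one of the two tall pots, and lift the basket out upright without touching it with the gripper. Set the basket down gently, standing flat inside the shallow metal tray, then unhook it and hang the hook back in the fork of its bracket. Leave the jar, the cup and the plates where they are.

Things in the scene. Friction and masses are not known exactly. Their poses are not given: they have to be found in the camera images.
- hook: Lifting hook, 148 mm tall, 100 g, starting upright in the bracket's fork. Origin: bottom of the rod, on its axis; z up along the rod. From the bottom: a J hook whose tip lies on the hook's own -x (see hook_trough), a round steel rod 8 mm thick, a steel collar 28 mm wide, a square wooden handle. When hung, its -x points within 0.25 rad of the bracket's -x (the open side).
- hook_trough (a point): Floor of the J hook's trough, 8 mm above the hook's origin and 11 mm from the rod axis on -x. The J is of 8 mm round steel; the free gap between rod and tip is 14 mm. The upturned tip is centred 22 mm from the rod axis, its outer face 26 mm, its top 20 mm above the origin.
- hook_collar (a point): Underside of the hook's collar on the rod axis, 86 mm above the hook's origin; the collar is 28 mm in diameter, 6 mm thick. This face rests on the fork.
- hook_handle (a point): Where to grip the hook: middle of the wooden handle, 120 mm above the hook's origin. The handle is 20 x 20 mm (faces along the hook's x and y) and runs from 92 to 148 mm above the origin.
- bracket: Fixed steel bracket on the table: base plate 100 x 110 x 10 mm, and a post 24 mm wide carrying a level fork. Origin at table height below the fork's hanging place; the fork's slot opens to the bracket's -x, the post stands on +x (its near face 28 mm from the origin).
- fork (a point): The hanging place: middle of the slot, on the fork's top face, 106 mm above the table. Two prongs 14 mm wide, 6 mm thick, 16 mm apart, end 26 mm before this point (-x, open); the slot is closed 22 mm behind it. To take the hook out, raise it 10 mm and slide it along the bracket's -x for 55 mm or more; hang it back in reverse, collar on both prongs.
- basket: Round steel wire basket holding two eggs (fixed in it), about 240 g. Origin: centre of its underside, z up. Flat bottom 88 mm in diameter, rim 110 mm in diameter at 36 mm height, egg tops 41 mm above the origin, and a rigid white-coated arched wire handle (bail). It hangs by its rim on four small lugs inside a pot, its underside 8 mm above the table, at any yaw.
- bail_top (a point): Centre of the bail wire at its peak, on the basket's axis, 76 mm above its origin. The wire is 6 mm thick and lies in the basket's own y-z plane: from the rim at y = -52 and +52 mm it rises to 72 mm height at y = -24 and +24 mm and peaks at the centre, where it runs along y.
- pot_a: Deep round steel pot, fixed, in which the basket hangs. Outer diameter 128 mm (134 mm over the rim bead), inner diameter 120 mm, 155 mm tall; inside, four lugs, whose tops are 42 mm above the table, leave a free diameter of 95 mm. Origin: centre of its underside.
- pot_b: A second pot, same as the first, fixed and empty.
- tray: Shallow square aluminium tray, fixed: 162 x 162 mm outside, 154 x 154 mm inside, walls 18 mm tall and 4 mm thick, floor 4 mm thick. Origin: centre of its underside; sides along x and y. It is on the other side of the pots from the bracket (either may be on the left).
- jar: Glass jar, 48 mm diameter, 95 mm tall, bystander, loose. Origin: centre of its underside.
- cup: White mug, 76 mm diameter, 90 mm tall, bystander, loose. Origin: centre of its underside.
- plates: Stack of white plates, 170 mm diameter, 40 mm tall, bystander, loose. Origin: centre of its underside.

How it is judged:
On the way, in this order (a step that is already met when the one before it is completed fails the run):
1. the lifting hook has been taken out of the fork (distance between hook_collar and fork above 0.05 m), for 0.1 s.
2. the basket hangs on the hook with its underside above the pot's rim (height (world z) of basket above 0.156 m and contact force between hook and basket above 0.5 N), for 0.2 s.
3. the basket stands flat inside the tray, at rest and free of the hook (x of basket in the frame of tray between -0.03 and 0.03 m and y of basket in the frame of tray between -0.03 and 0.03 m and z of basket in the frame of tray between 0.001 and 0.009 m and angle between basket's own z axis and vertical below 0.08 rad and linear speed of basket below 0.03 m/s and contact force between hook and basket below 0.1 N), for 0.2 s.
At the end, for the whole second after the job is handed in: Basket upright (0.08 rad), at rest on the tray floor, centre within 30 mm of the tray's centre along each side, free of the hook; hook hanging upright (0.12 rad) and still, its collar on the fork (within 4 mm in height, 22 mm sideways of the hanging place) (all of step 3 and horizontal distance between hook_collar and fork below 0.022 m and z of hook_collar in the frame of fork between -0.004 and 0.004 m and angle between hook's own z axis and vertical below 0.12 rad and linear speed of hook below 0.05 m/s); the robot touches nothing.
It fails at once if the gripper or arm touches the basket (contact force between any of the fingers, the arm and basket above 0.5 N).
It fails at once if the basket is tipped so far that eggs would roll out (0.7 rad) (angle between basket's own z axis and vertical above 0.7 rad).
It fails at once if the basket is dropped or banged down on the tray (arrives at over 0.35 m/s, or is pressed with over 30 N) (contact force between basket and tray above 30 N or (horizontal distance between basket and tray below 0.08 m and z of basket in the frame of tray below 0.02 m and linear speed of basket above 0.35 m/s)).
It fails at once if the jar, the cup or the plates are moved more than 30 mm (distance of any of jar, cup, plates from where it was at the start of the episode above 0.03 m).
It also fails if it takes over 69 s, if anything falls off the work surface, if the arm or the gripper's body presses on something with over 40 N, if the wrist force passes 120 N, or if a joint passes its speed limit or range.

## Working session

There is one attempt and no reset: what is moved stays moved. The work goes in short steps, Python scripts to look and compute and a tool call to move; the robot and the scene stay as the last step left them, time stands still between calls to the robot, and variables do not carry over. Pictures are saved under pics/ and viewed, and the job is handed in when it is done.

Besides the shell and the picture viewer there is one more tool, called after "Call:" as name(argument=value, ...) on one line, values as JSON. move_arm: Moves the arm, as the interface text tells. Its arguments: {"type":"object","properties":{"increments":{"type":"string"},"newtons":{"type":"number"}},"required":["increments"]}

```bash
ls; mkdir -p pics
cat > h.py <<'E'
import numpy as np, cv2
from station import bot, vision
def grab(n,tag):
    p,d=vision.read_camera(n); cv2.imwrite(f'pics/{tag}.png',p[:,:,::-1]); np.savez(f'pics/{tag}.npz',p=p,d=d); return p,d
def w2p(n,X):
    c=vision.calibration(n); q=c['R']@np.asarray(X)+c['t']; return c['fx']*q[0]/q[2]+c['cx'],c['fy']*q[1]/q[2]+c['cy']
def p2w(n,u,v,d):
    c=vision.calibration(n); r=np.array([(u-c['cx'])/c['fx'],(v-c['cy'])/c['fy'],1.]); return np.array(c['R']).T@(r*d-c['t'])
def onz(n,u,v,z):
    c=vision.calibration(n); R=np.array(c['R']); C=-R.T@np.array(c['t']); r=R.T@np.array([(u-c['cx'])/c['fx'],(v-c['cy'])/c['fy'],1.])
    return C+r*(z-C[2])/r[2]
E
python3 - <<'E'
from h import *
np.set_printoptions(precision=4,suppress=True)
for n in('scene','top','wrist'):
    grab(n,n+'0'); c=vision.calibration(n); print(n,c)
    if 'R' in c: print(-np.array(c['R']).T@np.array(c['t']))
print(bot.get_obs())
E
```

```text
pics
scene {'fx': 398.98180111718176, 'fy': 398.98180111718176, 'cx': 316.4803115112132, 'cy': 194.79738786126853, 'R': array([[ 0.1376,  0.9905, -0.0041],
       [ 0.6801, -0.0975, -0.7266],
       [-0.7201,  0.0972, -0.687 ]]), 't': array([-0.0889, -0.3032,  1.405 ])}
[ 1.2302 -0.0781  0.7446]
top {'fx': 366.9192904679913, 'fy': 366.9192904679913, 'cx': 319.1902950800812, 'cy': 200.3942867746132, 'R': array([[-0.0114, -0.9997, -0.0235],
       [-0.9985,  0.0127, -0.0529],
       [ 0.0532,  0.0228, -0.9983]]), 't': array([0.0236, 0.5362, 1.0295])}
[ 0.4809 -0.0068  1.0567]
wrist {'fx': 309.70691628693146, 'fy': 309.70691628693146, 'cx': 319.57290139979193, 'cy': 203.68127787044017, 'hand_eye': array([[ 0.001 , -0.9643, -0.2649,  0.0675],
       [ 1.    ,  0.0011, -0.0003, -0.0002],
       [ 0.0005, -0.2649,  0.9643, -0.1441],
       [ 0.    ,  0.    ,  0.    ,  1.    ]])}
{'t': 0.15, 'q': array([ 1.0239,  0.4776,  0.0224,  1.5562, -0.0115,  1.1093, -0.0831]), 'joint_vel': array([ 0.0009, -0.0016,  0.0004, -0.0014,  0.0005,  0.0013, -0.0006]), 'joint_torque': array([  0.0038, -59.6921,   1.6102, -28.1491,   0.0126,   0.0065,
         0.    ]), 'eef_pos': array([ 0.2866, -0.6107,  0.2305]), 'tool_rot': array([-0.0007,  0.976 ,  0.2176, -0.0002]), 'contact_force': array([ 0.152 , -0.0759, -0.3878]), 'torque': array([ 0.0053,  0.0381, -0.0008]), 'gripper_width': 1.0008233857509856}
```

View pics/scene0.png

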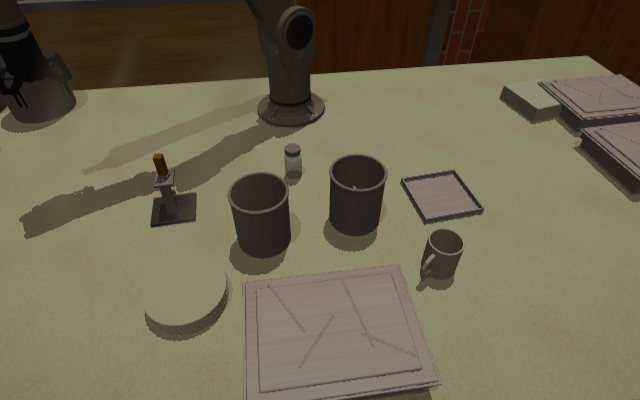

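View pics/top0.png

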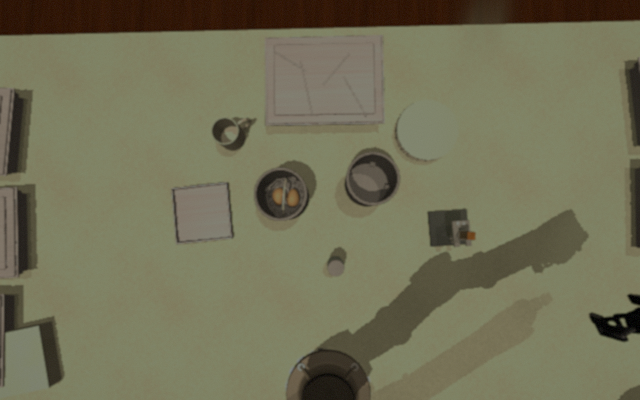

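View pics/wrist0.png

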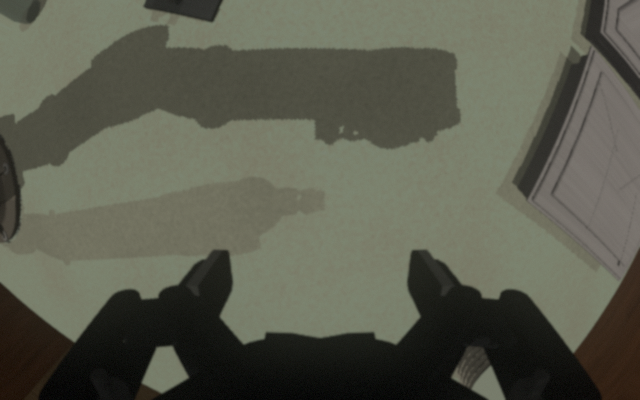

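Run:
```python
import cv2,numpy as np
def z(t,x0,y0,x1,y1,k,o):
    a=cv2.imread(f'pics/{t}.png')[y0:y1,x0:x1]; a=cv2.resize(a,None,fx=k,fy=k,interpolation=cv2.INTER_CUBIC)
    a=np.clip(a.astype(float)*1.7,0,255).astype('uint8'); cv2.imwrite(f'pics/{o}.png',a)
z('top0',235,140,335,240,6,'z1'); z('top0',415,190,495,260,7,'z2'); z('scene0',130,140,220,235,6,'z3')
a=[cv2.imread(f'pics/{i}.png') for i in('z2','z3')]
```

```text
(no output)
```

View pics/z1.png

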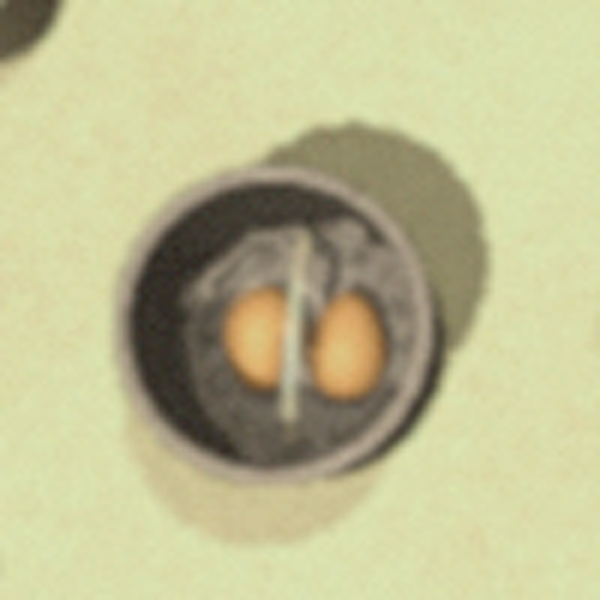

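View pics/z2.png

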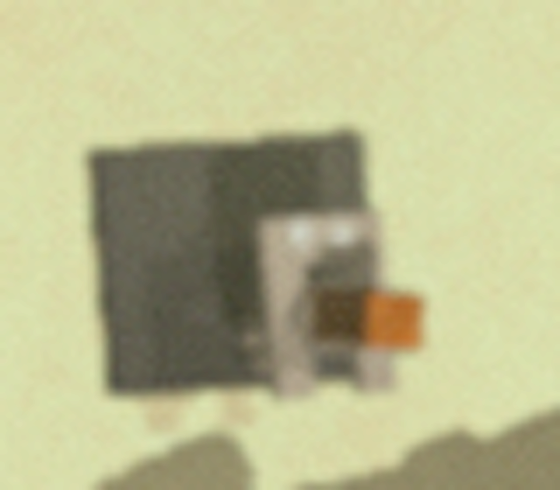

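View pics/z3.png

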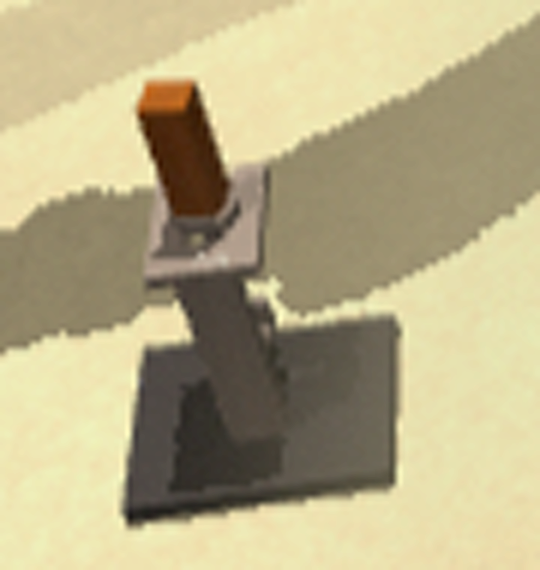

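```bash
cat >> h.py <<'E'
def cloud(n,tag):
    f=np.load(f'pics/{tag}.npz'); d=f['d']; c=vision.calibration(n); v,u=np.mgrid[:400,:640]
    P=np.stack([(u-c['cx'])/c['fx']*d,(v-c['cy'])/c['fy']*d,d],-1)-np.array(c['t']); W=P@np.array(c['R']); W[d==0]=np.nan
    return f['p'],W
def circ(xy):
    A=np.c_[2*xy,np.ones(len(xy))]; s=np.linalg.lstsq(A,(xy**2).sum(1),rcond=None)[0]; return s[:2],np.sqrt(s[2]+s[0]**2+s[1]**2)
E
python3 - <<'E'
from h import *
np.set_printoptions(precision=4,suppress=True)
for n in('top','scene'):
    p,W=cloud(n,n+'0'); z=W[...,2]
    print(n,'table z',np.nanmedian(z[(abs(W[...,0]-.6)<.3)&(abs(W[...,1])<.4)]))
    boxes={'A':((250,300),(165,225)),'B':((340,405),(148,212))} if n=='top' else {'A':((325,390),(150,240)),'B':((225,295),(170,260))}
    for k,(cu,rv) in boxes.items():
        m=np.zeros(z.shape,bool); m[rv[0]:rv[1],cu[0]:cu[1]]=1; m&=(z>.148)&(z<.165)
        xy=W[m][:,:2]; c,r=circ(xy); e=abs(np.hypot(*(xy-c).T)-r)<.006; c,r=circ(xy[e]); print(k,m.sum(),c,r,np.median(z[m]))
    hsv=cv2.cvtColor(p,cv2.COLOR_RGB2HSV)
    m=(hsv[...,0]<16)&(hsv[...,1]>150)&(W[...,1]<-.2)&(W[...,0]<.8)
    vs,us=np.where(m); print('handle',m.sum(),us.min(),us.max(),vs.min(),vs.max(),hsv[m].mean(0))
    q=W[m]; q=q[q[:,2]>.155]; print('top of handle',np.median(q,0),len(q))
    # fork
    m2=(abs(z-.106)<.004)&(abs(W[...,0]-.45)<.15)&(abs(W[...,1]+.35)<.15); q=W[m2]; print('fork',m2.sum(),q.min(0),q.max(0),q.mean(0))
E
```

```text
top table z 0.001241121513215388
A 360 [0.5467 0.1101] 0.06288049721113442 0.15446826983099132
B 464 [ 0.582  -0.1188] 0.06297951998486663 0.15442430920643038
handle 70 467 639 232 335 [ 10.7714 194.7     64.7429]
top of handle [ 0.436  -0.3509  0.169 ] 70
fork 292 [ 0.4101 -0.3723  0.102 ] [ 0.4764 -0.3242  0.1097] [ 0.4473 -0.3459  0.1056]
scene table z 0.0027509776974189663
A 506 [0.5477 0.1098] 0.06277751448772616 0.15431251871195617
B 565 [ 0.5834 -0.1191] 0.06269268464723991 0.15468339219590535
handle 903 0 234 3 175 [ 14.4828 175.2315  53.1517]
top of handle [ 0.4455 -0.3491  0.1674] 89
fork 243 [ 0.4053 -0.3723  0.1022] [ 0.4779 -0.3258  0.1099] [ 0.4519 -0.3463  0.1067]
```

Run:
```python
from h import *
np.set_printoptions(precision=4,suppress=True)
print('handle top',onz('top',415+393/7-.5,190+320/7-.5,.168))
print('handle top scene corners', [onz('scene',130+a/6-.5,140+b/6-.5,.168)[:2] for a,b in((150,82),(196,80),(188,110),(141,113))])
p,W=cloud('top','top0'); z=W[...,2]
# fork yaw by minAreaRect in world mm
m2=(abs(z-.106)<.005)&(abs(W[...,0]-.45)<.1)&(abs(W[...,1]+.35)<.06); print('fork rect',cv2.minAreaRect((W[m2][:,:2]*1000).astype(np.float32)))
# baseplate
m2=(abs(z-.010)<.004)&(abs(W[...,0]-.45)<.12)&(abs(W[...,1]+.33)<.12)&(p.sum(-1)<260)
# contour of dark base plate
g=p.astype(int).sum(-1); 
for e in ((90,150),(358,132),(110,390)): print('base corner',onz('top',415+e[0]/7-.5,190+e[1]/7-.5,.01)[:2])
# tray
hsv=cv2.cvtColor(p,cv2.COLOR_RGB2HSV); m=((hsv[...,0]<25)|(hsv[...,0]>140)|(g<250)).astype(np.uint8); m[:,:165]=0;m[:,242:]=0;m[:170]=0;m[255:]=0
cs=cv2.findContours(m,0,2)[0]; c=max(cs,key=cv2.contourArea); r=cv2.minAreaRect(c); b=cv2.boxPoints(r); print('tray',r); w=np.array([onz('top',*q,.018)[:2] for q in b]); print(w,w.mean(0),np.linalg.norm(w-np.roll(w,1,0),axis=1)); d=w-np.roll(w,1,0); print(np.degrees(np.arctan2(d[:,1],d[:,0])))
# bail
for (a,bb) in((303,235),(296,328),(288,420)): print('bail',onz('top',235+a/6-.5,140+bb/6-.5,.082))
k=W[155:225,250:300].reshape(-1,3); k=k[np.nan_to_num(k[:,2])>.0]; k=k[(k[:,2]>.066)&(k[:,2]<.095)&(np.hypot(k[:,0]-.547,k[:,1]-.110)<.05)]; print(k.round(3))
```

```text
handle top [ 0.4403 -0.3477  0.168 ]
handle top scene corners [array([ 0.4291, -0.3569]), array([ 0.4304, -0.339 ]), array([ 0.4496, -0.3394]), array([ 0.449 , -0.3573])]
fork rect ((443.1298522949219, -348.604248046875), (64.87255859375, 44.98834228515625), 3.746483564376831)
base corner [ 0.5029 -0.289 ]
base corner [ 0.5089 -0.3968]
base corner [ 0.4062 -0.2944]
tray ((201.61387634277344, 212.6386260986328), (57.115135192871094, 59.005706787109375), 84.2894058227539)
[[0.5797 0.4463]
 [0.5943 0.2769]
 [0.4322 0.2604]
 [0.4173 0.4283]] [0.5059 0.353 ] [0.1634 0.17   0.1629 0.1686]
[   6.3258  -85.0888 -174.1867   95.0732]
bail [0.5922 0.1064 0.082 ]
bail [0.5507 0.1098 0.082 ]
bail [0.5098 0.1136 0.082 ]
[[0.593 0.108 0.067]
 [0.593 0.105 0.067]
 [0.59  0.107 0.073]
 [0.59  0.105 0.071]
 [0.587 0.107 0.073]
 [0.587 0.105 0.071]
 [0.584 0.107 0.076]
 [0.584 0.105 0.075]
 [0.581 0.11  0.074]
 [0.581 0.107 0.077]
 [0.581 0.105 0.073]
 [0.578 0.11  0.077]
 [0.578 0.107 0.08 ]
 [0.576 0.11  0.078]
 [0.575 0.107 0.08 ]
 [0.573 0.11  0.078]
 [0.573 0.107 0.081]
 [0.57  0.109 0.082]
 [0.57
[... 680 characters left out ...]
0.087]
 [0.53  0.109 0.084]
 [0.527 0.115 0.078]
 [0.527 0.112 0.085]
 [0.527 0.109 0.083]
 [0.524 0.115 0.081]
 [0.524 0.112 0.083]
 [0.524 0.109 0.082]
 [0.522 0.115 0.078]
 [0.522 0.112 0.084]
 [0.522 0.11  0.081]
 [0.519 0.116 0.077]
 [0.519 0.112 0.079]
 [0.519 0.11  0.08 ]
 [0.517 0.115 0.077]
 [0.517 0.112 0.08 ]
 [0.517 0.11  0.076]
 [0.514 0.116 0.075]
 [0.514 0.113 0.078]
 [0.514 0.111 0.073]
 [0.511 0.116 0.076]
 [0.511 0.113 0.073]
 [0.511 0.111 0.074]
 [0.509 0.116 0.073]
 [0.509 0.113 0.073]
 [0.509 0.111 0.07 ]
 [0.506 0.116 0.07 ]
 [0.506 0.113 0.075]
 [0.506 0.111 0.07 ]
 [0.503 0.114 0.07 ]
 [0.501 0.117 0.067]
 [0.501 0.114 0.071]
 [0.501 0.111 0.068]
 [0.498 0.114 0.068]]
```

Call:
move_arm(increments="1 0 40 10 0 0 -0.05; 1 15 40 10 0 0 -0.06; 1 15 40 10 0 0 -0.06; 1 15 40 10 0 0 -0.05; 1 15 30 10 0 0 -0.05; 1 10 20 10 0 0 -0.05; 1 10 15 10 0 0 -0.05; 1 0 0 0 0 0 0")

```text
t: 1.15
eef_pos: [0.3679, -0.3852, 0.3019]
tool_rot: [0.0, 0.999, 0.036, 0.001]
contact_force: [-0.2, -1.1, -0.4]
gripper_width: 0.999
```

```bash
cat >> h.py <<'E'
from scipy.spatial.transform import Rotation as Ro
def wray(u,v,o):
    c=vision.calibration('wrist'); dx,dy=u-c['cx'],v-c['cy']; r=np.hypot(dx,dy); th=r/c['fx']
    k=np.array([np.sin(th)*dx/max(r,1e-9),np.sin(th)*dy/max(r,1e-9),np.cos(th)])
    H=np.array(c['hand_eye']); R=Ro.from_quat(np.roll(o['tool_rot'],-1)).as_matrix()
    return R@H[:3,3]+o['eef_pos'], R@H[:3,:3]@k
def wonz(u,v,z,o):
    C,k=wray(u,v,o); return C+k*(z-C[2])/k[2]
def wproj(X,o):
    c=vision.calibration('wrist'); H=np.array(c['hand_eye']); R=Ro.from_quat(np.roll(o['tool_rot'],-1)).as_matrix()
    q=H[:3,:3].T@(R.T@(np.asarray(X)-o['eef_pos'])-H[:3,3]); th=np.arctan2(np.hypot(q[0],q[1]),q[2]); s=c['fx']*th/np.hypot(q[0],q[1]); return c['cx']+s*q[0],c['cy']+s*q[1]
E
python3 - <<'E'
from h import *
import pickle
o=bot.get_obs(); pickle.dump(o,open('pics/o1.pkl','wb')); print(o['q'],o['eef_pos'],o['tool_rot'])
p,d=grab('wrist','w1'); a=np.clip(p[:,:,::-1].astype(float)*1.6,0,255).astype('uint8'); cv2.imwrite('pics/w1b.png',a)
print(wproj([.4395,-.348,.168],o))
E
```

```text
[ 0.7055467   0.17967934 -0.01631378  1.80765922  0.00280788  1.1529299
 -0.81039319] [ 0.36791873 -0.38516329  0.30187293] [3.16972398e-04 9.99351046e-01 3.60138991e-02 6.20464551e-04]
(np.float64(284.14760011238377), np.float64(113.73742496766968))
```

View pics/w1b.png

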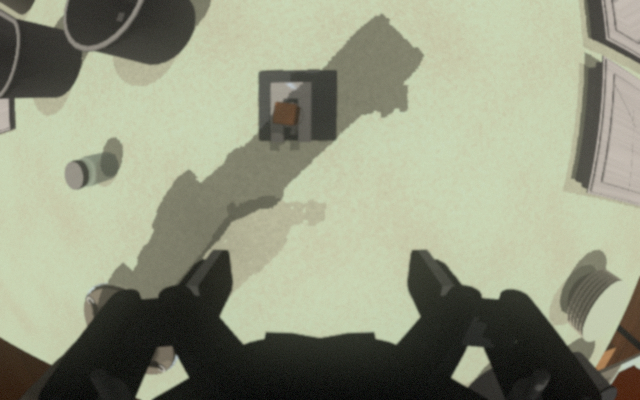

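Run:
```python
from h import *
import pickle
o=pickle.load(open('pics/o1.pkl','rb'))
a=cv2.imread('pics/w1.png')[60:155,250:345]; a=cv2.resize(a,None,fx=6,fy=6,interpolation=cv2.INTER_CUBIC); cv2.imwrite('pics/z4.png',np.clip(a*2.2,0,255).astype('uint8'))
```

```text
(no output)
```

View pics/z4.png

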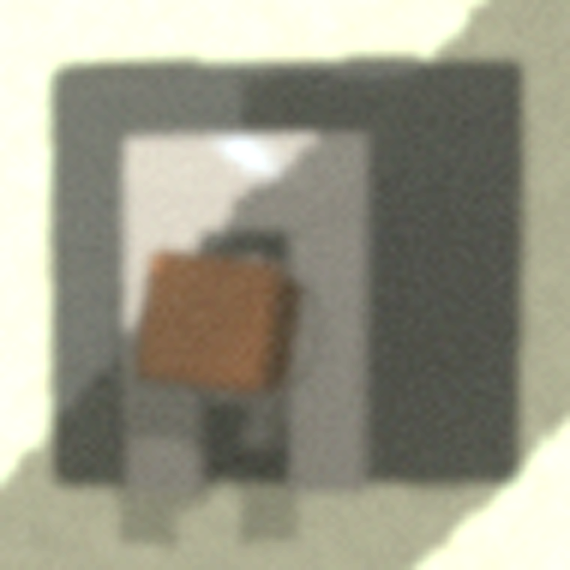

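Run:
```python
from h import *
import pickle
np.set_printoptions(precision=4,suppress=True)
o=pickle.load(open('pics/o1.pkl','rb'))
f=lambda x,y,z: wonz(250+x/6-.42,60+y/6-.42,z,o)[:2]
H=[f(x,y,.168) for x,y in((157,253),(283,265),(265,392),(138,376))]; print(H,np.mean(H,0))
for i,j in((0,1),(3,2),(3,0),(2,1)):
    d=H[j]-H[i]; print(np.linalg.norm(d),np.arctan2(d[1],d[0]))
F=[f(x,y,.106) for x,y in((122,131),(369,131),(369,488),(120,488))]; print('fork',F,np.mean(F,0))
for i,j in((0,1),(3,2),(3,0),(2,1)):
    d=F[j]-F[i]; print(np.linalg.norm(d),np.arctan2(d[1],d[0]))
S=[f(x,y,.106) for x,y in((205,488),(289,488),(205,235),(289,235))]; print('slot',S)
B=[f(x,y,.01) for x,y in((55,65),(520,65),(520,483),(55,483))]; print(B,np.mean(B,0))
```

```text
[array([ 0.45  , -0.3397]), array([ 0.4491, -0.3586]), array([ 0.4299, -0.3572]), array([ 0.4313, -0.3381])] [ 0.4401 -0.3484]
0.018897394356119222 -1.6169570318141042
0.019233204190250403 -1.643379524418643
0.018726937191946784 -0.0906502253525383
0.01922313947425774 -0.07237072695077577
fork [array([ 0.4757, -0.3228]), array([ 0.4779, -0.3676]), array([ 0.4124, -0.3723]), array([ 0.4097, -0.3265])] [ 0.4439 -0.3473]
0.04486373208758147 -1.5225683845078766
0.045820640106830395 -1.5105188475941929
0.06615963343042124 0.05658573885312652
0.06562251382891192 0.07118738526568488
slot [array([ 0.4105, -0.3423]), array([ 0.4115, -0.3577]), array([ 0.457 , -0.3393]), array([ 0.4578, -0.3546])]
[array([ 0.5028, -0.2895]), array([ 0.5085, -0.3977]), array([ 0.4099, -0.4052]), array([ 0.403 , -0.2957])] [ 0.456 -0.347]
```

Call:
move_arm(increments="1 18 9 -10 0 0 -0.035; 1 18 9 -10 0 0 -0.035; 1 18 9 -10 0 0 -0.036; 1 18 9 -10 0 0 -0.036; 1 0 1 -30 0 0 0; 1 0 0 -30 0 0 0; 1 0 0 -25 0 0 0; 1 0 0 0 0 0 0")

```text
t: 2.2
eef_pos: [0.4365, -0.3492, 0.1739]
tool_rot: [-0.001, 0.999, -0.037, -0.002]
contact_force: [-0.3, 0.2, 0.7]
gripper_width: 1.001
```

Run:
```python
from h import *
o=bot.get_obs(); print(o['q'],o['eef_pos'],o['tool_rot'])
p,d=grab('wrist','w2'); a=np.clip(p[:,:,::-1].astype(float)*1.6,0,255).astype('uint8'); cv2.imwrite('pics/w2b.png',a)
```

```text
[ 0.59799472  0.35474896 -0.04361621  1.88744276  0.01977261  0.90513751
 -1.09999255] [ 0.43648673 -0.34917339  0.17385307] [-0.00114892  0.99931213 -0.03698817 -0.00241377]
```

View pics/w2b.png

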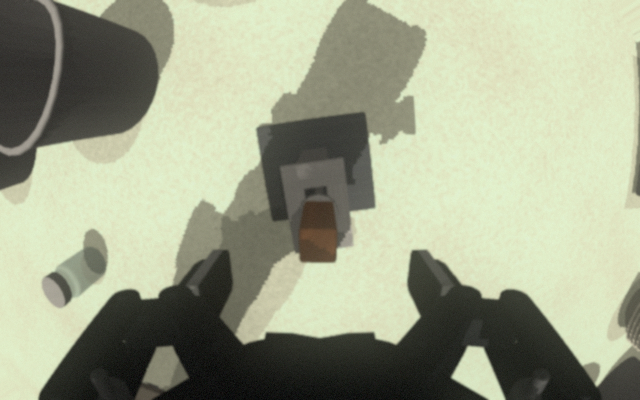

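Call:
move_arm(increments="1 1 0 -15 0 0 0; 1 1 1 -15 0 0 0; 1 1 0 -12 0 0 0; 1 0 0 0 0 0 0; 0 0 0 0 0 0 0; 0 0 0 0 0 0 0; 0 0 0 0 0 0 0; 0 0 0 0 0 0 0", newtons=60)

```text
t: 3.25
eef_pos: [0.442, -0.3483, 0.1348]
tool_rot: [0.0, 0.999, -0.037, 0.0]
contact_force: [-0.4, -0.2, 1.4]
gripper_width: 0.224
```

Call:
move_arm(increments="0 0 0 7 0 0 0; 0 0 0 7 0 0 0; 0 0 0 0 0 0 0; 0 -15 -1 0 0 0 0; 0 -20 -1 0 0 0 0; 0 -20 -1 0 0 0 0; 0 -20 -1 5 0 0 0; 0 -5 0 10 0 0 0")

```text
t: 4.25
eef_pos: [0.3594, -0.3523, 0.1636]
tool_rot: [-0.0, 0.999, -0.038, -0.001]
contact_force: [0.0, -0.6, -0.9]
gripper_width: 0.22
```

Run:
```python
from h import *
o=bot.get_obs(); print(o['q'],o['eef_pos'],o['tool_rot'],o['contact_force'])
p,d=grab('scene','s2'); a=cv2.resize(p[80:280,80:330,::-1],None,fx=3,fy=3); cv2.imwrite('pics/s2b.png',np.clip(a.astype(float)*1.6,0,255).astype('uint8'))
```

```text
[ 0.67981275  0.28059242 -0.03378296  2.02513973  0.01311182  0.83736531
 -1.00774382] [ 0.35940094 -0.35228311  0.16359585] [-2.16524997e-04  9.99287180e-01 -3.77447270e-02 -6.47787362e-04] [ 0.04146172 -0.62482785 -0.86956516]
```

View pics/s2b.png

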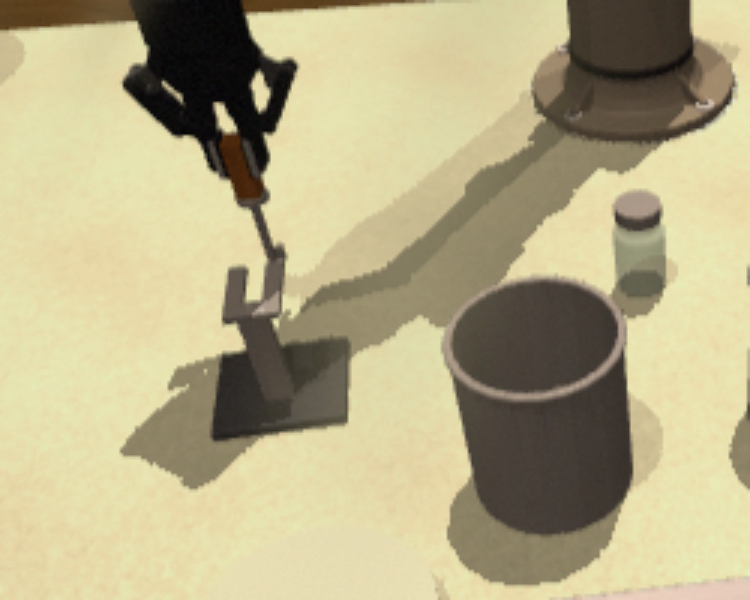

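Call:
move_arm(increments="0 0 5 25 0 0 0.06; 0 0 20 30 0 0 0.11; 0 5 35 30 0 0 0.13; 0 10 45 25 0 0 0.13; 0 15 50 16 0 0 0.13; 0 15 50 10 0 0 0.13; 0 15 50 0 0 0 0.13; 0 20 45 0 0 0 0.13")

```text
t: 5.3
eef_pos: [0.4426, -0.0497, 0.3005]
tool_rot: [0.001, 0.904, 0.427, 0.001]
contact_force: [1.1, -0.7, -1.3]
gripper_width: 0.219
```

Call:
move_arm(increments="0 25 45 0 0 0 0.13; 0 25 45 0 0 0 0.12; 0 20 40 0 0 0 0.11; 0 15 30 0 0 0 0.1; 0 10 20 0 0 0 0.1; 0 8 10 0 0 0 0.05; 0 5 5 0 0 0 0; 0 0 0 0 0 0 0")

```text
t: 6.3
eef_pos: [0.55, 0.1425, 0.2993]
tool_rot: [0.0, 0.737, 0.676, -0.0]
contact_force: [-0.4, 0.3, -1.7]
gripper_width: 0.226
```

Run:
```python
from h import *
o=bot.get_obs(); print(o['q'],o['eef_pos'],o['tool_rot'],o['contact_force'], 2*np.arctan2(o['tool_rot'][2],o['tool_rot'][1]))
p,d=grab('wrist','w3'); cv2.imwrite('pics/w3b.png',np.clip(p[:,:,::-1].astype(float)*1.7,0,255).astype('uint8'))
p,d=grab('scene','s3'); a=cv2.resize(p[20:260,240:500,::-1],None,fx=2.4,fy=2.4); cv2.imwrite('pics/s3b.png',np.clip(a.astype(float)*1.7,0,255).astype('uint8'))
```

```text
[ 0.1069425   0.29751598 -0.581777    1.70165642  0.17423428  1.1944926
 -0.60477057] [0.5500148  0.14247646 0.29930996] [ 5.36555266e-05  7.36769751e-01  6.76143718e-01 -6.45314425e-05] [-0.42634379  0.25384141 -1.73350276] 1.4850318849941628
```

View pics/w3b.png

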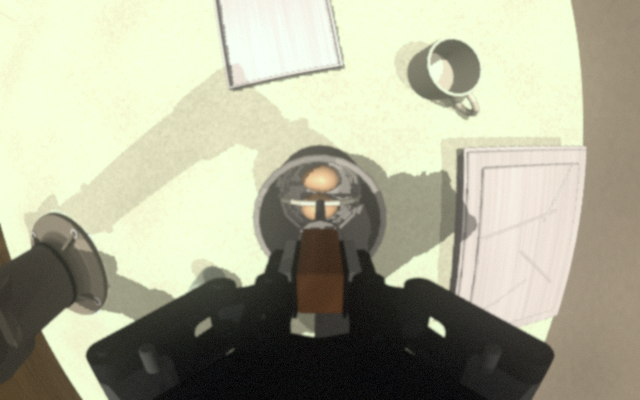

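View pics/s3b.png

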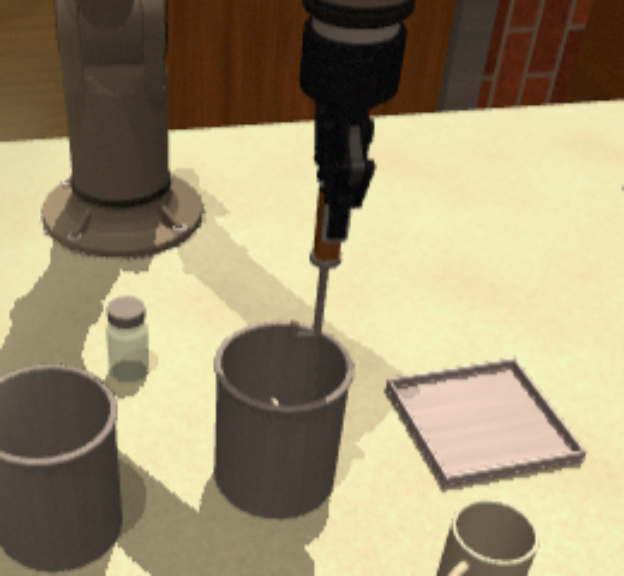

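Run:
```python
from h import *
a=cv2.imread('pics/w3.png')[145:245,245:395]; a=cv2.resize(a,None,fx=5,fy=5,interpolation=cv2.INTER_CUBIC); cv2.imwrite('pics/z5.png',np.clip(a*1.8,0,255).astype('uint8'))
a=cv2.imread('pics/s3.png')[120:210,320:410]; a=cv2.resize(a,None,fx=6,fy=6,interpolation=cv2.INTER_CUBIC); cv2.imwrite('pics/z6.png',np.clip(a*1.8,0,255).astype('uint8'))
```

```text
(no output)
```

View pics/z5.png

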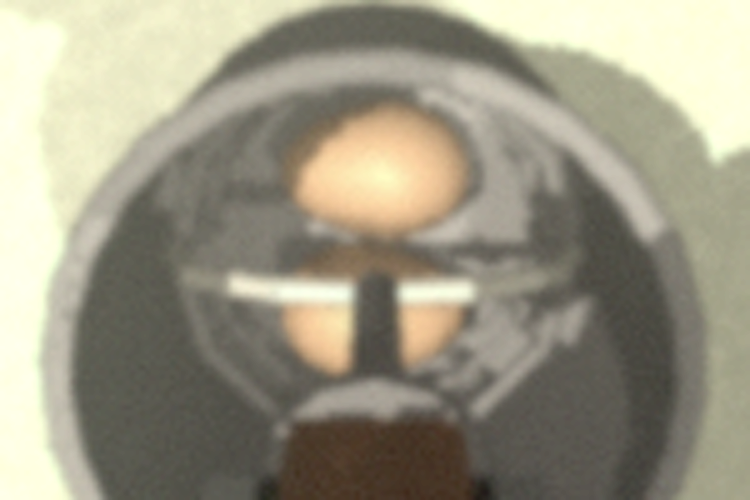

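View pics/z6.png

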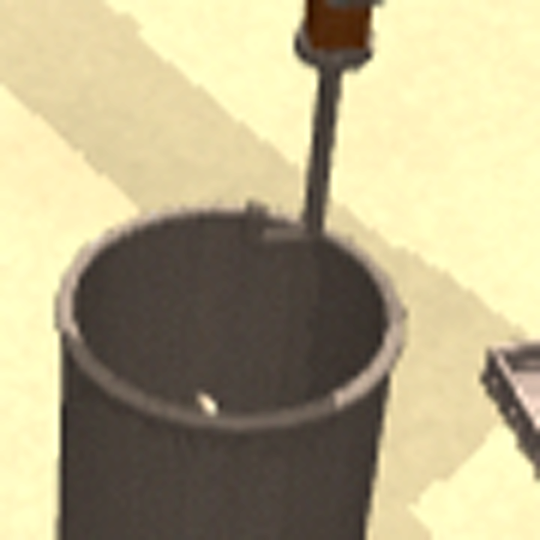

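Run:
```python
from h import *
np.set_printoptions(precision=4,suppress=True)
o=bot.get_obs()
for x,y,z in((190,279,.060),(230,287,.078),(300,293,.083),(440,293,.083),(470,291,.08),(570,275,.06)): print(wonz(245+x/5-.4,145+y/5-.4,z,o))
# triangulate the bail's middle: wrist plane vs top ray: bail point at x~.55
C,k=wray(245+375/5-.4,145+294/5-.4,o)
c=vision.calibration('top');R=np.array(c['R']);Ct=-R.T@np.array(c['t'])
e=np.array([1,-.083,0]) # bail direction at peak
u,v=235+296/6-.5,140+328/6-.5; r=R.T@np.array([(u-c['cx'])/c['fx'],(v-c['cy'])/c['fy'],1.])
s=np.linalg.solve(np.c_[r,-k,e],C-Ct); print('tri',Ct+r*s[0],C+k*s[1])
# hook rod bottom in scene: rod at plane
for px in((318,225),(325,70)):
    c=vision.calibration('scene');Rs=np.array(c['R']);Cs=-Rs.T@np.array(c['t']); rr=Rs.T@np.array([(320+px[0]/6-.5-c['cx'])/c['fx'],(120+px[1]/6-.5-c['cy'])/c['fy'],1.])
    t=(.55-Cs[0])/rr[0]; print('rod',Cs+rr*t)
print('expected rod pix at z=.19,.27',[ (np.array(w2p('scene',[.55,.1425,z]))-[320,120]+.5)*6 for z in(.19,.27)])
```

```text
[0.4999 0.1126 0.06  ]
[0.5121 0.1142 0.078 ]
[0.5295 0.1126 0.083 ]
[0.5631 0.1097 0.083 ]
[0.5705 0.1088 0.08  ]
[0.5974 0.1053 0.06  ]
tri [0.5508 0.1099 0.0807] [0.5474 0.1102 0.0807]
rod [0.55   0.1402 0.1945]
rod [0.55   0.1361 0.2637]
expected rod pix at z=.19,.27 [array([323.0165, 234.0433]), array([344.4664,  53.5601])]
```

Run:
```python
from h import *
np.set_printoptions(precision=4,suppress=True)
f=np.load('pics/s3.npz'); g=f['p'].astype(float).sum(-1); d=f['d']
c=vision.calibration('scene');Rs=np.array(c['R']);Cs=-Rs.T@np.array(c['t'])
pts=[]
for v in range(133,158):
    row=g[v,362:388]; bg=np.median(row); w=np.clip(bg-row-40,0,None); 
    if w.sum()==0: continue
    u=362+(w*np.arange(26)).sum()/w.sum()
    rr=Rs.T@np.array([(u-c['cx'])/c['fx'],(v-c['cy'])/c['fy'],1.]); t=(.55-Cs[0])/rr[0]; pts.append([u,v,*(Cs+rr*t)[1:]])
pts=np.array(pts); print(pts)
print(np.polyfit(pts[:,3],pts[:,2],1))
```

```text
[[374.4182 133.       0.1382   0.2589]
 [374.3587 134.       0.1384   0.2563]
 [374.3112 135.       0.1385   0.2538]
 [374.1691 136.       0.1384   0.2512]
 [373.8936 137.       0.1381   0.2487]
 [373.7938 138.       0.1381   0.2461]
 [373.6865 139.       0.1381   0.2435]
 [373.5657 140.       0.1381   0.2409]
 [373.4977 141.       0.1382   0.2382]
 [373.3961 142.       0.1383   0.2356]
 [373.3303 143.       0.1384   0.2329]
 [373.0609 144.       0.138    0.2303]
 [372.6561 145.       0.1374   0.2277]
 [372.4424 146.       0.1371   0.2251]
 [372.7856 147.       0.1382   0.2223]
 [372.6352 148.       0.1381   0.2196]
 [372.5781 149.       0.1382   0.2169]
 [372.4712 150.       0.1382   0.2141]
 [372.3794 151.       0.1383   0.2114]
 [372.2844 152.       0.1383   0.2086]
 [371.802  153.       0.1375   0.206 ]
 [369.5284 154.       0.1326   0.2037]
 [368.573  155.       0.1306   0.2012]
 [367.5536 156.       0.1285   0.1986]
 [367.3341 157.       0.1283   0.1958]]
[0.1051 0.1129]
```

Call:
move_arm(increments="0 -1 6 0 0 0 0; 0 0 0 -20 0 0 0; 0 0 0 -30 0 0 0; 0 0 0 -25 0 0 0; 0 0 0 -20 0 0 0; 0 0 0 -15 0 0 0; 0 0 0 -10 0 0 0; 0 0 0 0 0 0 0")

```text
t: 7.4
eef_pos: [0.5486, 0.1489, 0.1789]
tool_rot: [-0.0, 0.736, 0.677, -0.0]
contact_force: [0.8, 0.9, -1.0]
gripper_width: 0.225
```

Run:
```python
from h import *
o=bot.get_obs(); print(o['eef_pos'],o['tool_rot'],o['contact_force'])
p,d=grab('wrist','w4'); a=cv2.resize(p[145:245,245:395,::-1],None,fx=5,fy=5,interpolation=cv2.INTER_CUBIC); cv2.imwrite('pics/w4b.png',np.clip(a.astype(float)*1.8,0,255).astype('uint8'))
```

```text
[0.54855225 0.14886394 0.1789348 ] [-1.80617400e-04  7.36174192e-01  6.76791991e-01 -3.57594252e-04] [ 0.84607055  0.86855967 -1.00956239]
```

View pics/w4b.png

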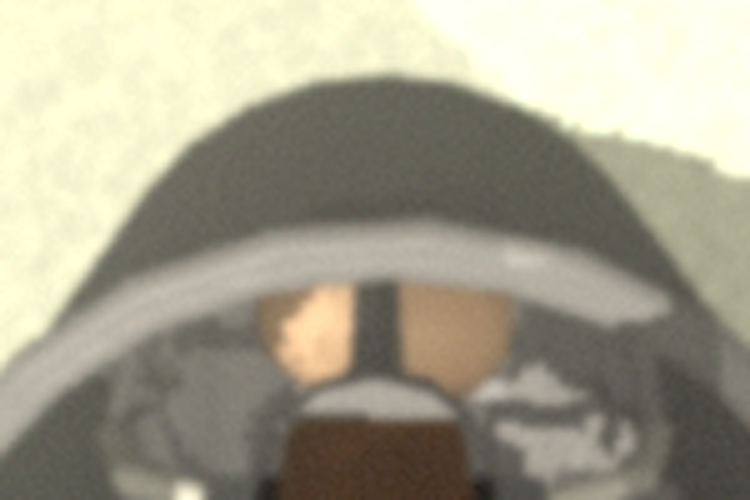

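Call:
move_arm(increments="0 0 0 -5 0 0 0; 0 0 0 -5 0 0 0; 0 0 0 0 0 0 0; 0 0 -5 0 0 0 0; 0 0 -6 0 0 0 0; 0 -1 -6 0 0 0 0; 0 0 -6 0 0 0 0; 0 0 0 0 0 0 0")

```text
t: 8.45
eef_pos: [0.5479, 0.125, 0.1693]
tool_rot: [0.0, 0.737, 0.676, -0.0]
contact_force: [0.3, 0.5, -0.4]
gripper_width: 0.225
```

Run:
```python
from h import *
o=bot.get_obs(); print(o['eef_pos'],o['contact_force'],o['torque'])
p,d=grab('top','t4'); a=cv2.resize(p[130:250,220:340,::-1],None,fx=5,fy=5,interpolation=cv2.INTER_CUBIC); cv2.imwrite('pics/t4b.png',np.clip(a.astype(float)*1.8,0,255).astype('uint8'))
p,d=grab('scene','s4'); a=cv2.resize(p[140:250,310:410,::-1],None,fx=5,fy=5,interpolation=cv2.INTER_CUBIC); cv2.imwrite('pics/s4b.png',np.clip(a.astype(float)*1.8,0,255).astype('uint8'))
```

```text
[0.54785671 0.12504307 0.16928433] [ 0.30026176  0.46041845 -0.36309538] [0.03081066 0.03746736 0.01796566]
```

View pics/s4b.png

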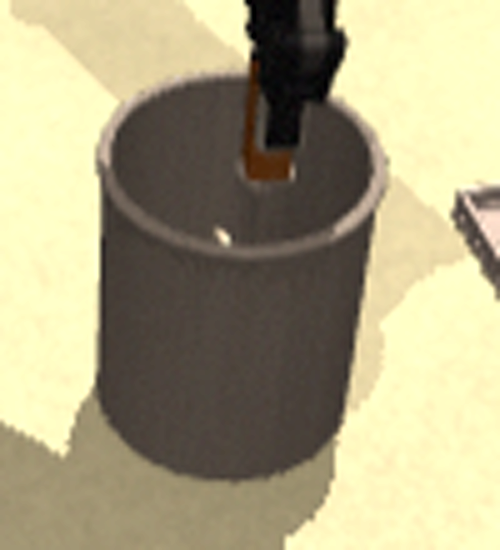

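View pics/t4b.png

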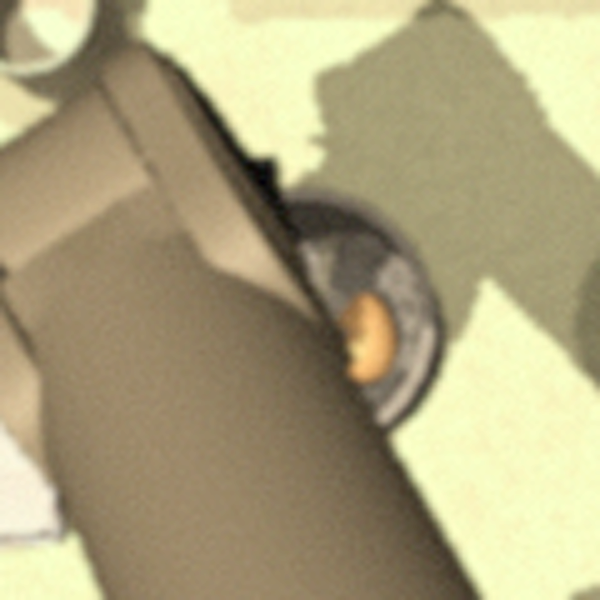

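Call:
move_arm(increments="0 0 0 4 0 0 0; 0 0 0 4 0 0 0; 0 0 0 4 0 0 0; 0 0 0 4 0 0 0; 0 0 0 4 0 0 0; 0 0 0 4 0 0 0; 0 0 0 4 0 0 0; 0 0 0 4 0 0 0")

```text
t: 9.55
eef_pos: [0.5477, 0.1259, 0.2014]
tool_rot: [-0.0, 0.736, 0.677, -0.0]
contact_force: [0.4, -0.1, -3.2]
gripper_width: 0.228
```

Run:
```python
from h import *
o=bot.get_obs(); print(o['eef_pos'],o['contact_force'],o['torque'])
p,d=grab('scene','s5'); a=cv2.resize(p[140:250,310:410,::-1],None,fx=5,fy=5,interpolation=cv2.INTER_CUBIC); cv2.imwrite('pics/s5b.png',np.clip(a.astype(float)*1.8,0,255).astype('uint8'))
p,d=grab('wrist','w5'); a=cv2.resize(p[145:245,245:395,::-1],None,fx=5,fy=5,interpolation=cv2.INTER_CUBIC); cv2.imwrite('pics/w5b.png',np.clip(a.astype(float)*1.8,0,255).astype('uint8'))
```

```text
[0.54766183 0.12589773 0.20139224] [ 0.44337245 -0.10720796 -3.2384345 ] [ 0.01908941  0.02146516 -0.01118445]
```

View pics/s5b.png

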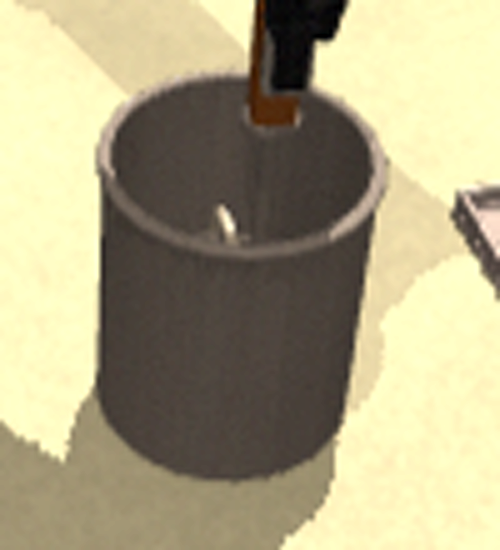

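View pics/w5b.png

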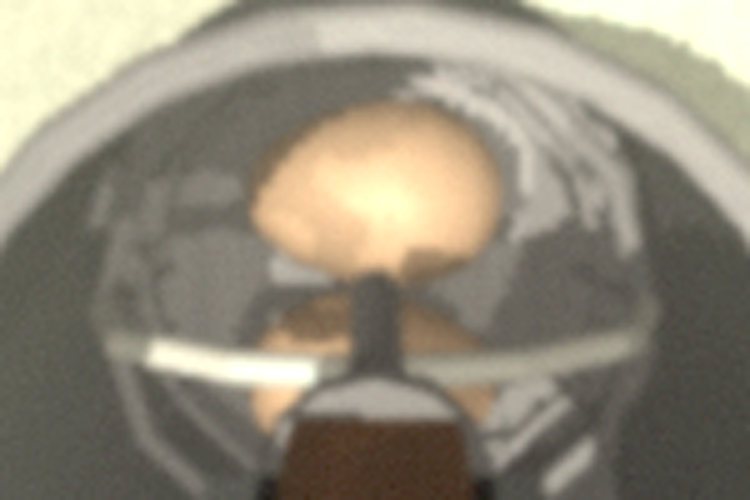

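Call:
move_arm(increments="0 0 -1 6 0 0 0; 0 0 0 8 0 0 0; 0 0 0 10 0 0 0; 0 0 0 12 0 0 0; 0 0 0 12 0 0 0; 0 0 0 12 0 0 0; 0 0 0 10 0 0 0; 0 0 0 6 0 0 0")

```text
t: 10.65
eef_pos: [0.5479, 0.125, 0.2781]
tool_rot: [0.0, 0.736, 0.677, 0.0]
contact_force: [0.3, -0.3, -3.5]
gripper_width: 0.227
```

Run:
```python
from h import *
o=bot.get_obs(); print(o['eef_pos'],o['contact_force'],o['torque'])
p,d=grab('scene','s6'); a=cv2.resize(p[100:250,300:420,::-1],None,fx=4,fy=4,interpolation=cv2.INTER_CUBIC); cv2.imwrite('pics/s6b.png',np.clip(a.astype(float)*1.8,0,255).astype('uint8'))
```

```text
[0.54793136 0.12499405 0.27808935] [ 0.34251425 -0.28938069 -3.52743142] [ 0.04381562 -0.0493433  -0.01923271]
```

View pics/s6b.png

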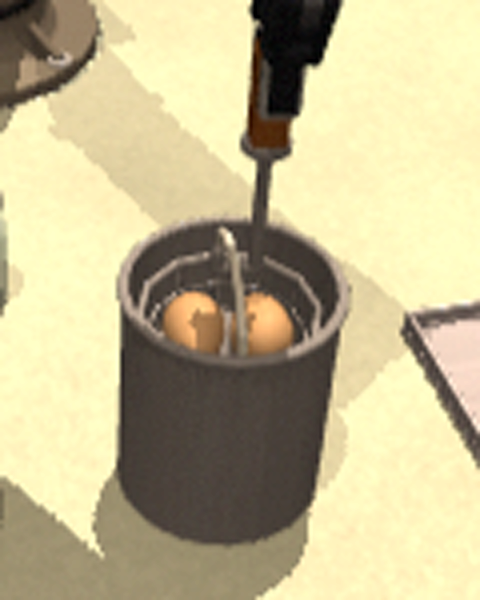

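Call:
move_arm(increments="0 0 0 6 0 0 0; 0 0 0 10 0 0 0; 0 0 0 14 0 0 0; 0 0 0 16 0 0 0; 0 0 0 16 0 0 0; 0 0 0 12 0 0 0; 0 0 0 6 0 0 0; 0 0 0 2 0 0 0")

```text
t: 11.7
eef_pos: [0.5478, 0.1249, 0.3595]
tool_rot: [0.0, 0.736, 0.677, 0.0]
contact_force: [0.2, 0.1, -3.7]
gripper_width: 0.224
```

Run:
```python
from h import *
o=bot.get_obs(); print(o['eef_pos'],o['contact_force'],o['torque'],o['q'])
p,d=grab('scene','s7'); a=cv2.resize(p[70:250,300:500,::-1],None,fx=3,fy=3,interpolation=cv2.INTER_CUBIC); cv2.imwrite('pics/s7b.png',np.clip(a.astype(float)*1.8,0,255).astype('uint8'))
# tray in scene view
f=p; print([w2p('scene',[x,y,.018]) for x,y in((.5797,.4463),(.5943,.2769),(.4322,.2604),(.4173,.4283))])
```

```text
[0.54778487 0.1249461  0.35949689] [ 0.16798827  0.13601454 -3.74553311] [ 0.02331193 -0.01425189 -0.02101335] [ 0.14740953  0.24575998 -0.58622082  1.62809833  0.13980989  1.30985828
 -0.54509935]
[(np.float64(486.0274680250801), np.float64(208.26799692238907)), (np.float64(423.93993291876643), np.float64(219.2763894727575)), (np.float64(398.8275506535712), np.float64(177.56867239111145)), (np.float64(454.6620496157519), np.float64(168.65198390122853))]
```

View pics/s7b.png

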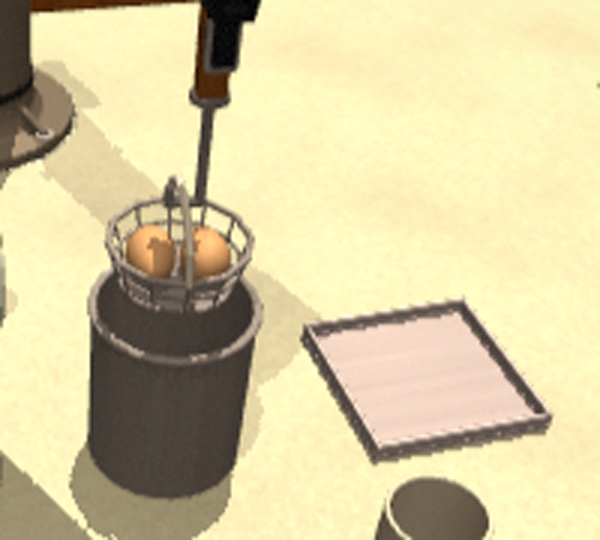

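Run:
```python
from h import *
np.set_printoptions(precision=4,suppress=True)
w=np.array([onz('scene',300+a/3-.3,70+b/3-.3,.018)[:2] for a,b in((548,416),(376,457),(304,328),(463,301))]); print(w,w.mean(0),np.linalg.norm(w-np.roll(w,1,0),axis=1))
p,W=cloud('top','top0'); z=W[...,2]
m=(z>.012)&(z<.03)&(abs(W[...,0]-.506)<.1)&(abs(W[...,1]-.353)<.1); print(m.sum(),cv2.minAreaRect((W[m][:,:2]*1000).astype(np.float32)))
a=cv2.imread('pics/top0.png')[170:255,160:245]; cv2.imwrite('pics/z7.png',np.clip(cv2.resize(a,None,fx=6,fy=6,interpolation=cv2.INTER_CUBIC)*1.7,0,255).astype('uint8'))
```

```text
[[0.5787 0.4369]
 [0.6036 0.2765]
 [0.439  0.2647]
 [0.4229 0.4242]] [0.5111 0.3506] [0.1563 0.1624 0.165  0.1603]
380 ((505.21502685546875, 354.1547546386719), (161.7665557861328, 162.9521484375), 5.500819206237793)
```

View pics/z7.png

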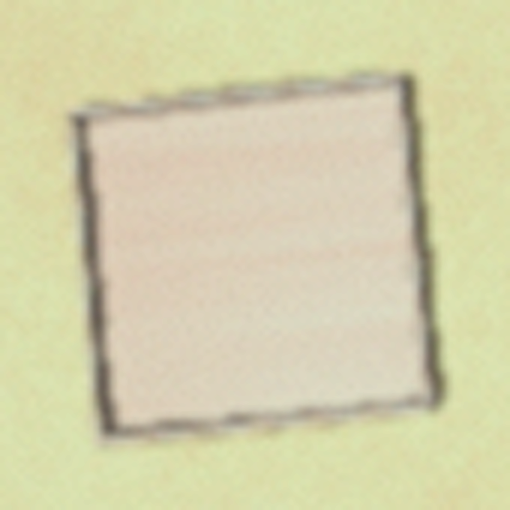

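Call:
move_arm(increments="0 0 4 0 0 0 0; 0 -2 12 0 0 0 0; 0 -3 20 0 0 0 0; 0 -5 26 0 0 0 0; 0 -5 30 0 0 0 0; 0 -5 30 0 0 0 0; 0 -5 30 0 0 0 0; 0 -5 28 -3 0 0 0")

```text
t: 12.75
eef_pos: [0.517, 0.3071, 0.3562]
tool_rot: [-0.0, 0.736, 0.677, 0.0]
contact_force: [-0.1, 0.4, -3.9]
gripper_width: 0.223
```

Call:
move_arm(increments="0 -4 24 -8 0 0 0; 0 -3 20 -12 0 0 0; 0 -2 12 -14 0 0 0; 0 -2 7 -16 0 0 0; 0 0 0 -16 0 0 0; 0 0 0 -14 0 0 0; 0 0 0 -10 0 0 0; 0 0 0 -5 0 0 0")

```text
t: 13.75
eef_pos: [0.507, 0.3674, 0.2606]
tool_rot: [0.0, 0.736, 0.677, -0.0]
contact_force: [0.1, -0.5, -4.5]
gripper_width: 0.226
```

Run:
```python
from h import *
o=bot.get_obs(); print(o['eef_pos'],o['contact_force'],o['torque'],o['q'])
p,d=grab('scene','s8'); a=cv2.resize(p[70:250,350:550,::-1],None,fx=3.5,fy=3.5,interpolation=cv2.INTER_CUBIC); cv2.imwrite('pics/s8b.png',np.clip(a.astype(float)*1.8,0,255).astype('uint8'))
p,d=grab('wrist','w8'); cv2.imwrite('pics/w8b.png',np.clip(p[:,:,::-1].astype(float)*1.8,0,255).astype('uint8'))
```

```text
[0.50696577 0.36738348 0.26064794] [ 0.08778025 -0.50189511 -4.53066532] [0.10016699 0.00155937 0.00096839] [-0.24980291  0.44794843 -0.65196557  1.61061887  0.28804216  1.18164053
 -1.04925838]
```

View pics/s8b.png

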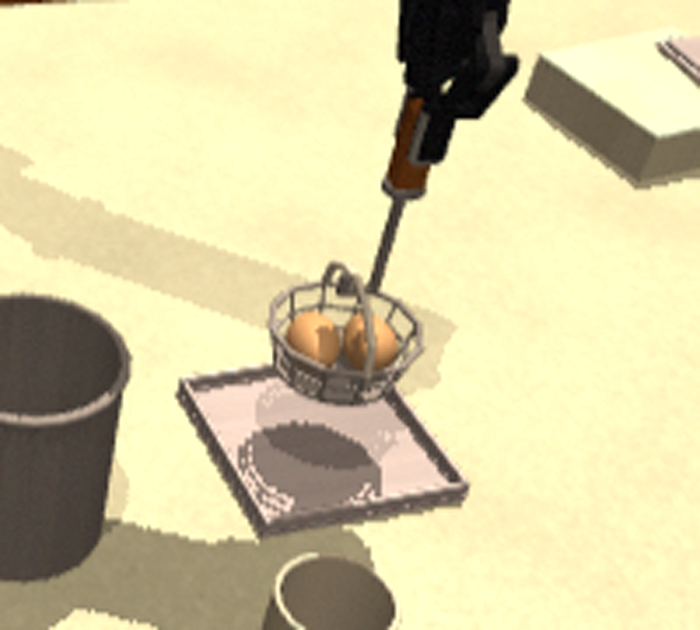

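View pics/w8b.png

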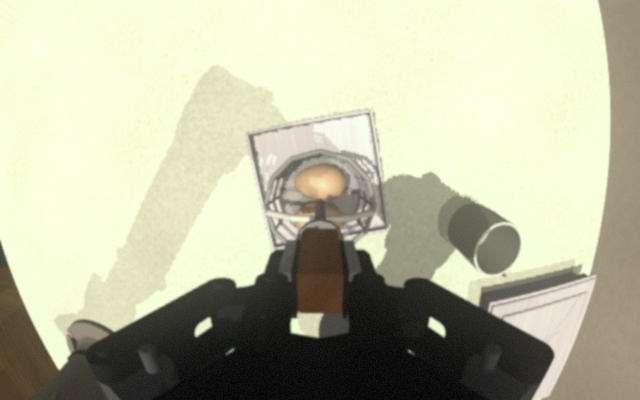

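Call:
move_arm(increments="0 0 0 -6 0 0 0; 0 0 0 -10 0 0 0; 0 0 0 -12 0 0 0; 0 0 0 -12 0 0 0; 0 0 0 -10 0 0 0; 0 0 0 -7 0 0 0; 0 0 0 -4 0 0 0; 0 0 0 -2 0 0 0")

```text
t: 14.85
eef_pos: [0.5068, 0.368, 0.1982]
tool_rot: [-0.0, 0.736, 0.677, 0.0]
contact_force: [0.7, -0.5, -3.7]
gripper_width: 0.225
```

Run:
```python
from h import *
o=bot.get_obs(); print(o['eef_pos'],o['contact_force'],o['torque'])
p,d=grab('scene','s9'); a=cv2.resize(p[90:250,370:520,::-1],None,fx=4,fy=3.5,interpolation=cv2.INTER_CUBIC); cv2.imwrite('pics/s9b.png',np.clip(a.astype(float)*1.8,0,255).astype('uint8'))
```

```text
[0.50683687 0.36803237 0.19824339] [ 0.69730148 -0.49358951 -3.70575363] [-0.01175609  0.01316058  0.03668425]
```

View pics/s9b.png

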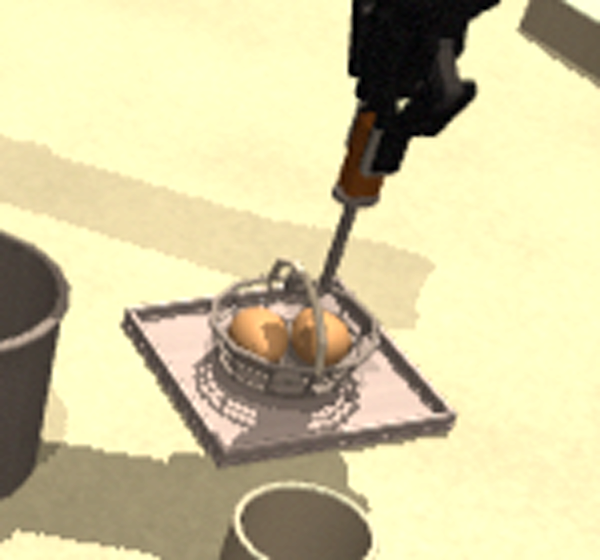

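Call:
move_arm(increments="0 0 0 -3 0 0 0; 0 0 0 -3 0 0 0; 0 0 0 -3 0 0 0; 0 0 0 -2 0 0 0; 0 0 0 -2 0 0 0; 0 0 0 -2 0 0 0; 0 0 0 -2 0 0 0; 0 0 0 0 0 0 0")

```text
t: 15.9
eef_pos: [0.5069, 0.3681, 0.1815]
tool_rot: [0.0, 0.736, 0.677, 0.0]
contact_force: [-0.9, 0.3, -1.0]
gripper_width: 0.226
```

Run:
```python
from h import *
o=bot.get_obs(); print(o['eef_pos'],o['contact_force'],o['torque'])
p,d=grab('scene','s10'); a=cv2.resize(p[90:250,370:520,::-1],None,fx=4,fy=3.5,interpolation=cv2.INTER_CUBIC); cv2.imwrite('pics/s10b.png',np.clip(a.astype(float)*1.8,0,255).astype('uint8'))
```

```text
[0.50693596 0.36811238 0.18151826] [-0.92242827  0.28187664 -1.03458265] [ 0.05923241 -0.10443108  0.0320589 ]
```

View pics/s10b.png

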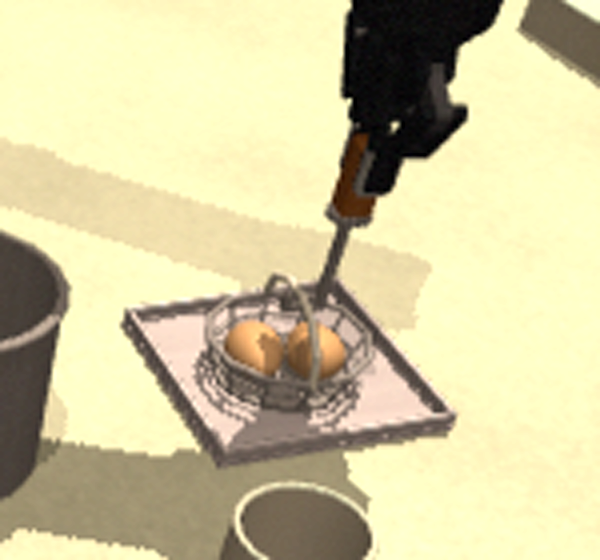

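Run:
```python
from h import *
np.set_printoptions(precision=4,suppress=True)
f=np.load('pics/s10.npz'); p,W=cloud('scene','s10'); z=W[...,2]
m=(z>.034)&(z<.047)&(np.hypot(W[...,0]-.506,W[...,1]-.353)<.075)
hsv=cv2.cvtColor(p,cv2.COLOR_RGB2HSV); egg=(hsv[...,0]>8)&(hsv[...,0]<22)&(hsv[...,1]>120)
r=W[m&~egg][:,:2]; c,R=circ(r)
for _ in range(5):
    k=abs(np.hypot(*(r-c).T)-R)<.006; c,R=circ(r[k])
print('rim',m.sum(),k.sum(),c,R)
e=W[egg&(z>.02)&(np.hypot(W[...,0]-.506,W[...,1]-.353)<.075)]; print('eggs',len(e),e.mean(0),e.min(0),e.max(0))
ft=(z>.012)&(z<.024)&(np.hypot(W[...,0]-.506,W[...,1]-.353)<.125)&(np.hypot(W[...,0]-.506,W[...,1]-.353)>.072)
print(cv2.minAreaRect((W[ft][:,:2]*1000).astype(np.float32)))
```

```text
rim 410 202 [0.5054 0.3519] 0.05124654876141951
eggs 457 [0.5127 0.3496 0.1133] [0.4854 0.2901 0.02  ] [0.5662 0.4023 0.5159]
((504.2584533691406, 353.7677917480469), (165.305419921875, 164.0162353515625), 5.479211807250977)
```

Call:
move_arm(increments="0 0 0 -4 0 0 0; 0 0 0 -4 0 0 0; 0 0 0 -4 0 0 0; 0 0 0 -3 0 0 0; 0 0 0 0 0 0 0; 0 0 3 0 0 0 0; 0 0 3 0 0 0 0; 0 0 0 0 0 0 0")

```text
t: 16.95
eef_pos: [0.5067, 0.3745, 0.1665]
tool_rot: [-0.0, 0.736, 0.677, 0.0]
contact_force: [0.7, 0.0, -1.9]
gripper_width: 0.228
```

Run:
```python
from h import *
o=bot.get_obs(); print(o['eef_pos'],o['contact_force'],o['torque'])
p,d=grab('scene','s11'); a=cv2.resize(p[130:220,400:490,::-1],None,fx=6,fy=6,interpolation=cv2.INTER_CUBIC); cv2.imwrite('pics/s11b.png',np.clip(a.astype(float)*1.8,0,255).astype('uint8'))
```

```text
[0.50667701 0.37452787 0.16647832] [ 0.68812346  0.01348462 -1.92593274] [-5.75510340e-05  4.23316866e-02 -2.04298553e-02]
```

View pics/s11b.png

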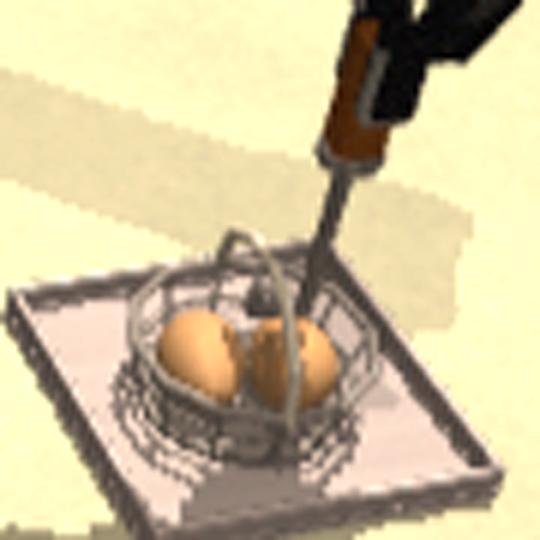

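Call:
move_arm(increments="0 0 3 0 0 0 0; 0 0 3 0 0 0 0; 0 0 3 0 0 0 0; 0 0 3 0 0 0 0; 0 0 3 0 0 0 0; 0 0 3 0 0 0 0; 0 0 2 0 0 0 0; 0 0 0 0 0 0 0")

```text
t: 18.0
eef_pos: [0.5067, 0.3941, 0.1663]
tool_rot: [-0.0, 0.736, 0.677, 0.0]
contact_force: [0.4, -0.3, -0.4]
gripper_width: 0.228
```

Run:
```python
from h import *
o=bot.get_obs(); print(o['eef_pos'],o['contact_force'],o['torque'])
p,d=grab('scene','s12'); a=cv2.resize(p[130:220,400:490,::-1],None,fx=6,fy=6,interpolation=cv2.INTER_CUBIC); cv2.imwrite('pics/s12b.png',np.clip(a.astype(float)*1.8,0,255).astype('uint8'))
```

```text
[0.50673312 0.39410669 0.16629066] [ 0.37847918 -0.34810357 -0.35254273] [-0.02972278 -0.02216563 -0.01941985]
```

View pics/s12b.png

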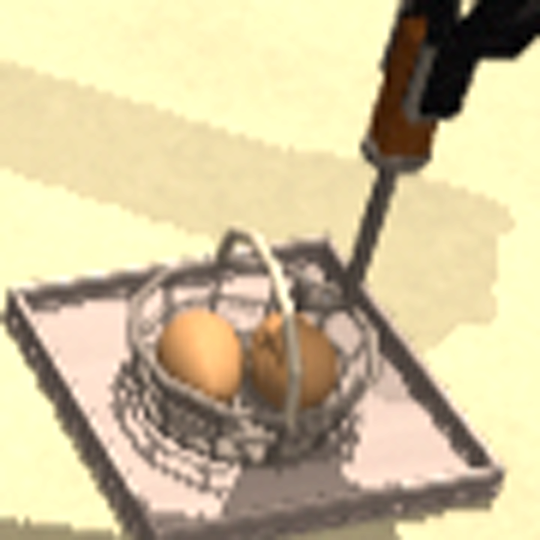

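Call:
move_arm(increments="0 0 1 10 0 0 0; 0 0 0 20 0 0 0; 0 0 0 25 0 0 0; 0 0 0 25 0 0 0; 0 0 -5 25 0 0 0; 0 0 -15 20 0 0 0; 0 0 -30 10 0 0 -0.05; 0 0 -40 5 0 0 -0.1")

```text
t: 19.05
eef_pos: [0.5067, 0.3042, 0.308]
tool_rot: [-0.0, 0.785, 0.619, 0.001]
contact_force: [0.9, -0.8, -0.5]
gripper_width: 0.217
```

Run:
```python
from h import *
o=bot.get_obs(); print(o['eef_pos'],2*np.arctan2(o['tool_rot'][2],o['tool_rot'][1]),o['contact_force'])
p,d=grab('scene','s13'); a=cv2.resize(p[50:250,350:500,::-1],None,fx=4,fy=4*.75,interpolation=cv2.INTER_CUBIC); cv2.imwrite('pics/s13b.png',np.clip(a.astype(float)*1.8,0,255).astype('uint8'))
```

```text
[0.50668193 0.30423592 0.30796274] 1.33505891854746 [ 0.92836042 -0.77285994 -0.52600752]
```

View pics/s13b.png

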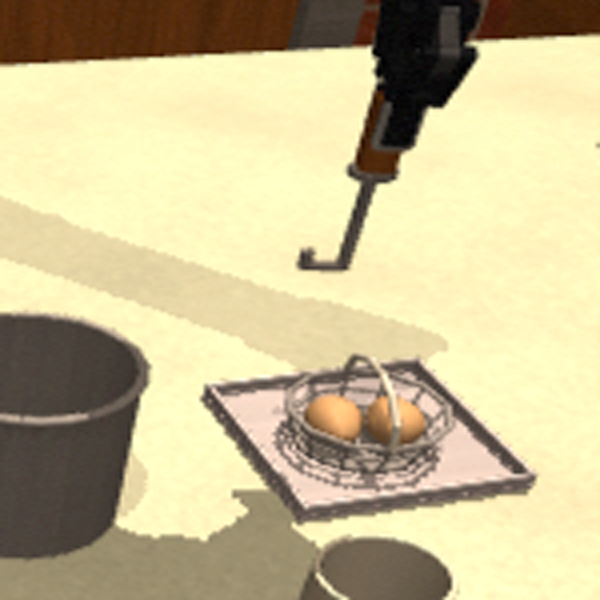

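Call:
move_arm(increments="0 0 -45 2 0 0 -0.1; 0 0 -50 0 0 0 -0.1; 0 -5 -50 0 0 0 -0.1; 0 -5 -50 0 0 0 -0.1; 0 -5 -50 0 0 0 -0.1; 0 -5 -50 0 0 0 -0.1; 0 -10 -50 0 0 0 -0.1; 0 -10 -50 0 0 0 -0.1")

```text
t: 20.1
eef_pos: [0.4659, -0.092, 0.3093]
tool_rot: [0.0, 0.965, 0.264, 0.001]
contact_force: [1.0, -1.6, -0.7]
gripper_width: 0.226
```

Call:
move_arm(increments="0 -15 -50 0 0 0 -0.1; 0 -20 -50 0 0 0 -0.1; 0 -20 -50 0 0 0 -0.1; 0 -20 -45 0 0 0 -0.1; 0 -15 -35 0 0 0 -0.1; 0 -12 -22 0 0 0 -0.035; 0 -8 -10 0 0 0 0; 0 0 0 0 0 0 0")

```text
t: 21.1
eef_pos: [0.3566, -0.3518, 0.3084]
tool_rot: [-0.0, 1.0, 0.001, 0.0]
contact_force: [0.1, 0.0, -1.3]
gripper_width: 0.223
```

Run:
```python
from h import *
o=bot.get_obs(); print(o['eef_pos'],2*np.arctan2(o['tool_rot'][2],o['tool_rot'][1]),o['q'])
```

```text
[ 0.35660279 -0.35179047  0.30839388] 0.002615732848726294 [ 0.67840238  0.12008898 -0.02658077  1.86331555  0.0031243   1.15838845
 -0.91742039]
```

Call:
move_arm(increments="0 0 -1 -20 0 0 0; 0 0 -1 -30 0 0 0; 0 0 0 -35 0 0 0; 0 0 0 -30 0 0 0; 0 0 0 -22 0 0 0; 0 0 0 -14 0 0 0; 0 0 0 -8 0 0 0; 0 0 0 0 0 0 0")

```text
t: 22.1
eef_pos: [0.3571, -0.3538, 0.1493]
tool_rot: [-0.0, 1.0, 0.001, -0.0]
contact_force: [-0.7, 0.3, -0.7]
gripper_width: 0.225
```

Run:
```python
from h import *
o=bot.get_obs(); print(o['eef_pos'],2*np.arctan2(o['tool_rot'][2],o['tool_rot'][1]),o['contact_force'])
p,d=grab('scene','s14'); a=cv2.resize(p[100:230,110:240,::-1],None,fx=4.5,fy=4.5,interpolation=cv2.INTER_CUBIC); cv2.imwrite('pics/s14b.png',np.clip(a.astype(float)*1.8,0,255).astype('uint8'))
p,d=grab('wrist','w14'); cv2.imwrite('pics/w14b.png',np.clip(p[:,:,::-1].astype(float)*1.8,0,255).astype('uint8'))
```

```text
[ 0.35706404 -0.3537544   0.14930019] 0.0025145444295378025 [-0.74859959  0.28799604 -0.65272308]
```

View pics/s14b.png

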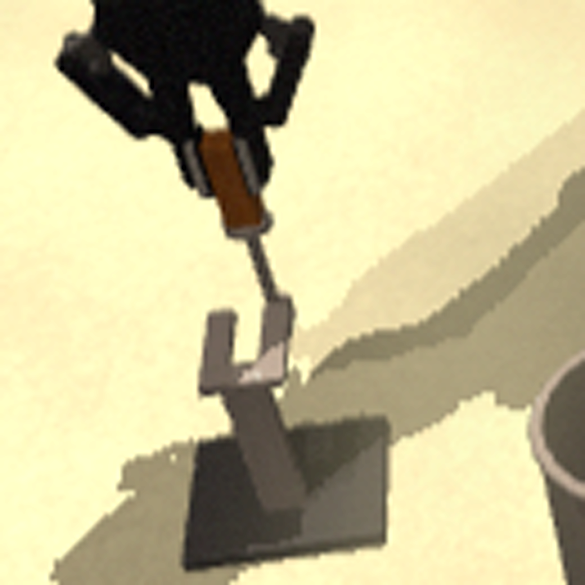

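View pics/w14b.png

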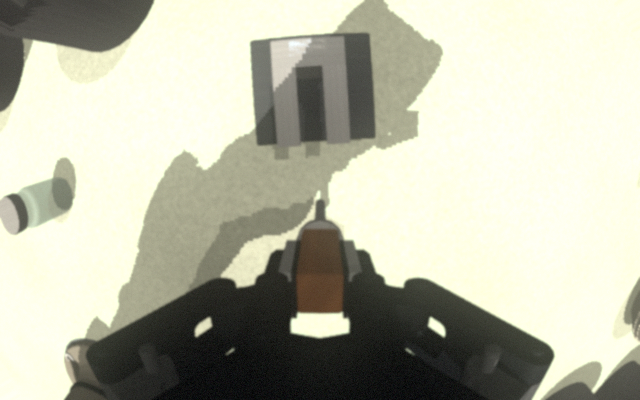

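Run:
```python
from h import *
np.set_printoptions(precision=4,suppress=True)
o=bot.get_obs()
a=cv2.imread('pics/w14.png')[25:245,230:390]; a=cv2.resize(a,None,fx=3.6,fy=3.6*.75,interpolation=cv2.INTER_CUBIC);
a=cv2.imread('pics/w14.png')[25:235,250:390]; cv2.imwrite('pics/z8.png',np.clip(cv2.resize(a,None,fx=4,fy=2.8)*1.9,0,255).astype('uint8'))
for r in(80,100,120,135): 
    print(r,[int(x) for x in np.load('pics/w14.npz')['p'][r,265:360].sum(-1)])
print([wonz(u,v,.106,o) for u,v in((299,140),(326,140),(297,68),(322,68))])
print('rod pix expected for rod at TCP-3mm',[wproj([.354,-.3538,z],o) for z in(.04,.08,.11)])
```

```text
80 [190, 192, 192, 194, 192, 196, 216, 264, 311, 337, 349, 347, 348, 348, 343, 346, 339, 323, 300, 265, 245, 230, 227, 229, 232, 231, 225, 222, 221, 224, 203, 166, 129, 126, 113, 103, 115, 121, 114, 112, 110, 114, 113, 106, 107, 106, 106, 97, 108, 99, 104, 110, 108, 108, 108, 104, 119, 147, 186, 212, 224, 224, 225, 222, 223, 217, 222, 222, 226, 227, 225, 221, 220, 226, 227, 225, 223, 222, 223, 222, 214, 190, 162, 132, 121, 122, 122, 125, 121, 125, 117, 123, 123, 123, 122]
100 [190, 185, 190, 184, 186, 175, 173, 174, 189, 202, 212, 218, 215, 219, 220, 220, 215, 221, 219, 218, 218, 216, 217, 219, 219, 223, 221, 219, 216, 216, 213, 196, 169, 128, 111, 97, 100, 105, 108, 105, 105, 102, 101, 99, 101, 95, 99, 100, 102, 100, 101, 100, 97, 100, 104, 116, 115, 112, 137, 169, 203, 211, 217, 212, 212, 212, 209, 213, 216, 217, 217, 218, 218, 218, 217, 218, 220, 219, 216, 214, 216, 216, 200, 154, 130, 119, 119, 117, 119, 123, 125, 112, 122, 121, 118]
120 [133, 131, 135, 131, 127, 128, 123, 114, 115, 140, 167, 197, 205, 208, 216, 209, 209, 207, 207, 214, 211, 207, 209, 211, 211, 213, 210, 212, 210
[... 479 characters left out ...]
, 203, 200, 206, 197, 178, 151, 120, 114, 119, 110, 104, 107, 99, 105, 106, 102, 104, 101, 103, 103, 106, 102, 103, 100, 98, 103, 102, 111, 117, 122, 134, 159, 185, 199, 205, 207, 208, 203, 207, 203, 205, 207, 207, 209, 202, 207, 210, 210, 213, 213, 211, 206, 201, 207, 184, 160, 133, 129, 130, 128, 127, 135, 130, 124, 131]
[array([ 0.413 , -0.3413,  0.106 ]), array([ 0.413 , -0.3577,  0.106 ]), array([ 0.4571, -0.3402,  0.106 ]), array([ 0.457 , -0.3551,  0.106 ])]
rod pix expected for rod at TCP-3mm [(np.float64(319.3773683768612), np.float64(204.75383129603603)), (np.float64(319.3355700640822), np.float64(219.4561177337749)), (np.float64(319.29393506018226), np.float64(234.2032616849543))]
```

View pics/z8.png

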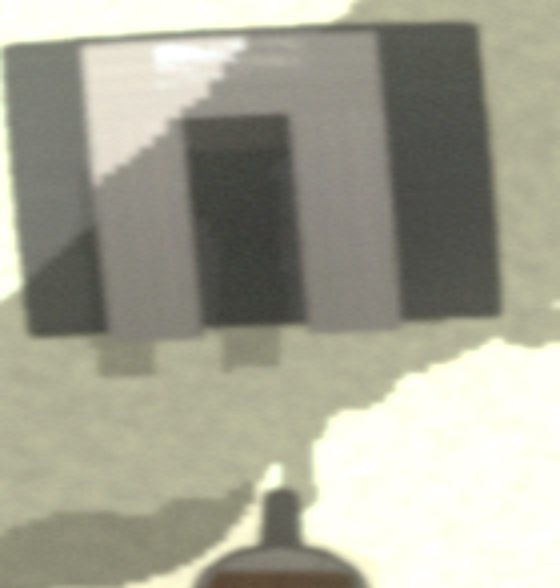

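Call:
move_arm(increments="0 4 2 0 0 0 0; 0 10 1 0 0 0 0; 0 15 1 0 0 0 0; 0 15 1 0 0 0 0; 0 15 0 0 0 0 0; 0 12 1 0 0 0 0; 0 8 0 0 0 0 0; 0 3 0 0 0 0 0")

```text
t: 23.2
eef_pos: [0.4392, -0.348, 0.1492]
tool_rot: [-0.0, 1.0, 0.001, -0.0]
contact_force: [-0.4, -0.4, -1.1]
gripper_width: 0.223
```

Run:
```python
from h import *
o=bot.get_obs(); print(o['eef_pos'],2*np.arctan2(o['tool_rot'][2],o['tool_rot'][1]),o['contact_force'])
p,d=grab('scene','s15'); a=cv2.resize(p[120:220,120:220,::-1],None,fx=6,fy=6,interpolation=cv2.INTER_CUBIC); cv2.imwrite('pics/s15b.png',np.clip(a.astype(float)*1.8,0,255).astype('uint8'))
```

```text
[ 0.43919141 -0.34799395  0.149199  ] 0.002080658905807789 [-0.36218063 -0.42562954 -1.05625716]
```

View pics/s15b.png

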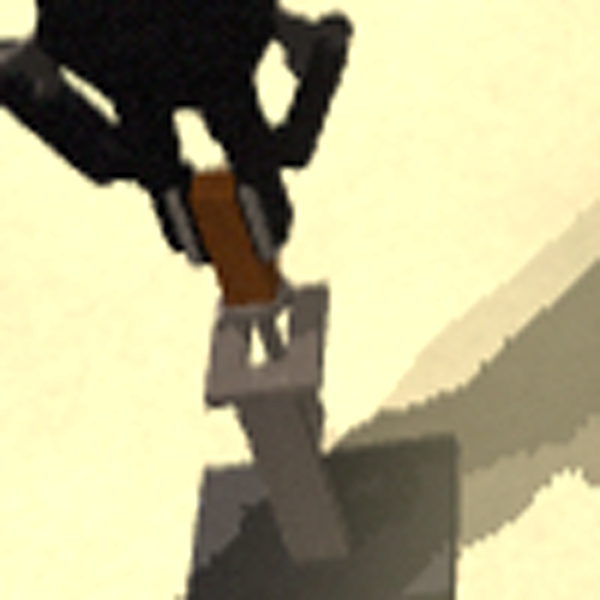

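Rod is in the slot. Lower onto the prongs.

Call:
move_arm(increments="0 0 0 -4 0 0 0; 0 0 0 -4 0 0 0; 0 0 0 -3 0 0 0; 0 0 0 -2 0 0 0; 0 0 0 -1 0 0 0; 0 0 0 0 0 0 0; 0 0 0 0 0 0 0; 0 0 0 0 0 0 0")

```text
t: 24.25
eef_pos: [0.4389, -0.3481, 0.1354]
tool_rot: [0.0, 1.0, 0.001, 0.0]
contact_force: [0.2, -0.1, -0.4]
gripper_width: 0.221
```

Run:
```python
from h import *
o=bot.get_obs(); print(o['eef_pos'],o['contact_force'],o['torque'])
p,d=grab('scene','s16'); a=cv2.resize(p[120:220,120:220,::-1],None,fx=6,fy=6,interpolation=cv2.INTER_CUBIC); cv2.imwrite('pics/s16b.png',np.clip(a.astype(float)*1.8,0,255).astype('uint8'))
```

```text
[ 0.43886019 -0.34807149  0.13539636] [ 0.18500013 -0.11018628 -0.35495277] [-0.0125095  -0.00044443  0.02515803]
```

View pics/s16b.png

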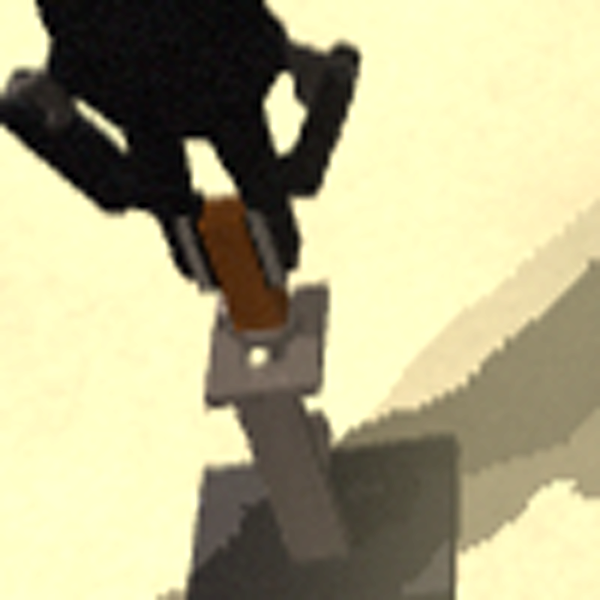

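Call:
move_arm(increments="0 0 0 -0.5 0 0 0; 0 0 0 -0.5 0 0 0; 0 0 0 -0.5 0 0 0; 0 0 0 0 0 0 0; 0 0 0 0 0 0 0; 0 0 0 0 0 0 0; 0 0 0 0 0 0 0; 0 0 0 0 0 0 0")

```text
t: 25.3
eef_pos: [0.4389, -0.3481, 0.1347]
tool_rot: [0.0, 1.0, 0.001, 0.0]
contact_force: [-1.9, 1.4, 7.4]
gripper_width: 0.225
```

Seated (7 N up). Release gradually.

Call:
move_arm(increments="0 0 0 0.5 0 0 0; 0.3 0 0 0 0 0 0; 0.35 0 0 0 0 0 0; 0.5 0 0 0 0 0 0; 0.8 0 0 0 0 0 0; 1 0 0 0 0 0 0; 1 0 0 0 0 0 0; 1 0 0 0 0 0 0", newtons=20)

```text
t: 26.3
eef_pos: [0.4388, -0.348, 0.1343]
tool_rot: [0.0, 1.0, 0.001, -0.0]
contact_force: [-0.3, -0.6, -0.3]
gripper_width: 1.0
```

Run:
```python
from h import *
o=bot.get_obs(); print(o['eef_pos'],o['contact_force'],o['torque'],o['gripper_width'])
p,d=grab('wrist','w17'); cv2.imwrite('pics/w17b.png',np.clip(p[:,:,::-1].astype(float)*1.8,0,255).astype('uint8'))
```

```text
[ 0.43878693 -0.34804776  0.1342933 ] [-0.34940557 -0.59818224 -0.33295892] [0.04351485 0.03442499 0.0157047 ] 0.9999201935645304
```

View pics/w17b.png

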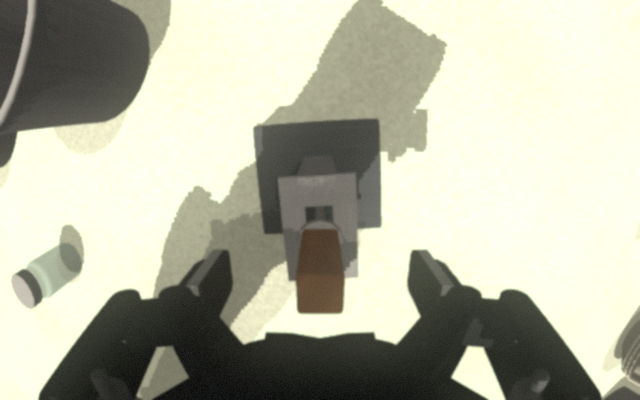

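Hook stands free between the open fingers, upright. Retreat straight up, then off to the side.

Call:
move_arm(increments="1 0 0 10 0 0 0; 1 0 0 20 0 0 0; 1 0 0 30 0 0 0; 1 0 0 35 0 0 0; 1 0 -10 30 0 0 0; 1 0 -30 20 0 0 0; 1 -10 -40 0 0 0 0; 1 -10 -40 0 0 0 0")

```text
t: 27.35
eef_pos: [0.4188, -0.4692, 0.2807]
tool_rot: [0.001, 1.0, 0.001, 0.001]
contact_force: [0.6, -0.2, -0.4]
gripper_width: 1.001
```

Call:
move_arm(increments="1 0 -30 0 0 0 0; 1 0 -20 0 0 0 0; 1 0 0 0 0 0 0; 1 0 0 0 0 0 0; 1 0 0 0 0 0 0; 1 0 0 0 0 0 0; 1 0 0 0 0 0 0; 1 0 0 0 0 0 0")

```text
t: 28.35
eef_pos: [0.4188, -0.5179, 0.2794]
tool_rot: [0.0, 1.0, 0.001, 0.0]
contact_force: [0.3, -0.7, -1.1]
gripper_width: 1.005
```

Run:
```python
from h import *
np.set_printoptions(precision=4,suppress=True)
o=bot.get_obs(); print(o['t'],o['eef_pos'],o['contact_force'])
p,d=grab('scene','s18'); cv2.imwrite('pics/s18b.png',np.clip(p[:,:,::-1].astype(float)*1.8,0,255).astype('uint8'))
a=p[120:230,120:230,::-1]; cv2.imwrite('pics/s18c.png',np.clip(cv2.resize(a,None,fx=5,fy=5,interpolation=cv2.INTER_CUBIC)*1.7,0,255).astype('uint8'))
grab('top','t18')
for n,t in(('scene','s18'),('top','t18')):
    p,W=cloud(n,t); z=W[...,2]; hsv=cv2.cvtColor(p,cv2.COLOR_RGB2HSV)
    m=(hsv[...,0]<16)&(hsv[...,1]>150)&(np.hypot(W[...,0]-.436,W[...,1]+.348)<.05); q=W[m]; print(n,'handle max z',np.percentile(q[:,2],95),'top',np.median(q[q[:,2]>.16],0),'low',np.median(q[q[:,2]<.135],0))
    m=(z>.034)&(z<.047)&(np.hypot(W[...,0]-.506,W[...,1]-.353)<.075)&~((hsv[...,0]>8)&(hsv[...,0]<22)&(hsv[...,1]>120)); r=W[m][:,:2]; c,R=circ(r)
    for _ in range(5): k=abs(np.hypot(*(r-c).T)-R)<.006; c,R=circ(r[k])
    print('rim',k.sum(),c,R,'bail z',np.nanmax(z[(np.hypot(W[...,0]-.506,W[...,1]-.353)<.04)]))
```

```text
28.35 [ 0.4188 -0.5179  0.2794] [ 0.297 -0.672 -1.12 ]
scene handle max z 0.16909929358660303 top [ 0.4425 -0.3479  0.1676] low [ 0.4449 -0.347   0.125 ]
rim 213 [0.5053 0.3515] 0.051301456377844105 bail z 0.0836764926456486
top handle max z 0.1704264641181133 top [ 0.4383 -0.3466  0.1673] low [nan nan nan]
rim 202 [0.5054 0.3518] 0.051366757113403945 bail z 0.08497728829322633
  return _methods._mean(a, axis=axis, dtype=dtype,
  ret = um.true_divide(
```

View pics/s18b.png

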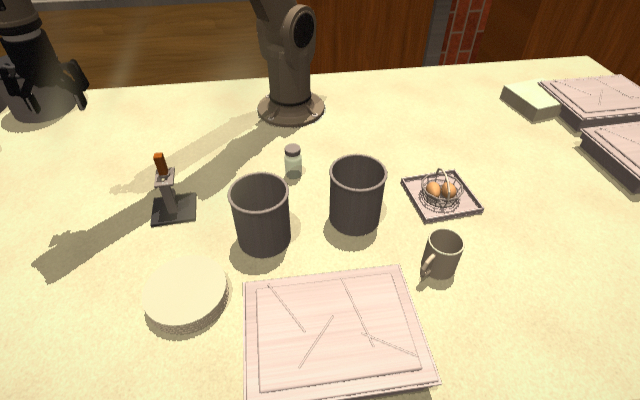

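View pics/s18c.png

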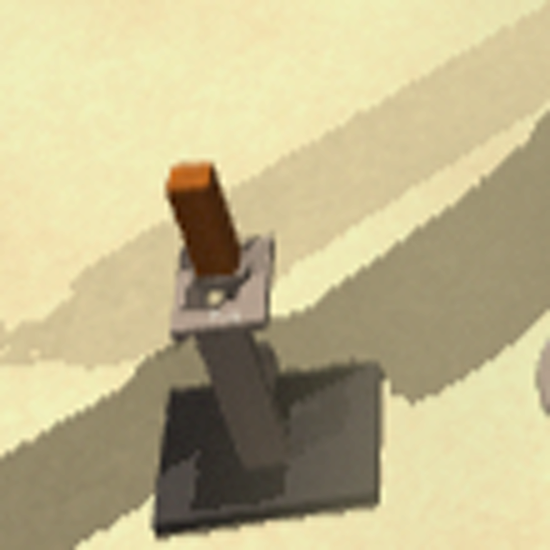

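All good: the hook hangs upright, the basket is centred in the tray, and the bystanders have not moved.

```bash
python3 -c "
from station import bot
print(bot.hand_in())"
```

```text
the job is handed in; nothing more can be done
None
```

I finished the task and handed it in at about 28 s of the 69 s allowed; the hand-in reports no verdict. I took the hook off the fork, caught the bail in the pot and lifted the basket out level. I then set it down in the tray, unhooked it, hung the hook back, and moved the gripper clear.

Last checks:
- **Basket:** its rim centre measured (0.505, 0.352) against a tray centre of about (0.506, 0.353), in m. The bail top read 84–85 mm from depth, where a basket flat on the tray floor should give about 83 mm, so it is standing flat and free of the hook.
- **Hook:** it stands upright in the fork. The handle top read 167–168 mm high, the same as at the start. Sideways it is about 2–6 mm from the hanging place, depending on the camera.
- **Bystanders:** the jar, cup and plates look unmoved between the first and last scene pictures. I did not measure them.

**Disagreements:**
- The two cameras differ by about 4 mm on the hook's x position.
- One corner estimate of the tray from the scene camera differed by about 5 mm.
- The fitted basket rim radius came out as 51 mm, where the stated rim is 55 mm.

The first two are well inside the tolerances. The radius was only used to find the rim's centre.

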